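# Load polish bottles from the sample case onto a rack tray

### The job

Swing the latch lever on the sample case clear and stand its lid open, then move every nail-polish bottle from the case into the tray's pockets, each standing upright at the bottom of a pocket, while the tray is still on the desk. Shut the lid again (no need to latch it), and slide the loaded tray by its handle onto the rack's rail pair marked by the white clip, all the way in against the stops, with all the bottles still seated. Leave the low jar in the case and everything else on the desk where it is.

Things in the scene. Friction and masses are not known exactly. Their poses are not given: they have to be found in the camera images.
- case: Grey sample case fixed to the desk, 170 (x) x 200 (y) x 90 mm high, 6 mm walls and floor. Origin: centre of its underside; front with latch at its -x, roughly to the robot; the lid's hinge line runs along y at the top of the far side, x +85, z +90 mm. Bottles stand inside at about x -45 or +27, y -50 or +50 mm.
- latch (a joint): Flat steel latch lever on the case front. At 0 to 0.2 rad it lies over the lid's front edge, along the case's +x; it swings level, counter-clockwise seen from above (towards the case's +y), stop at 1.75 rad; clear of the lid from 1.3 rad. Stays where it is left; about 1 N at its post moves it.
- latch_post (a point): Middle of the upper part of the black upright post (16 mm diameter, 38 mm tall, its foot 22 mm below this point and its top 16 mm above) on the latch lever, 62 mm from the latch's vertical pivot axis, which stands at x -103, y +30 mm of the case's frame. Under the foot the lever is 14 mm wide.
- lid (a joint): Hinged lid of the case, an 8 mm plate 170 x 200 mm. 0 shut, 1.57 upright, stop at 1.75 rad. Stiff hinge: it stays where it is left; about 3 N at its grip lifts it.
- lid_grip (a point): Centre of the lid's black grip: a bar 20 mm thick, 30 mm long, lying along the case's y, on a 10 x 26 mm web; 28 mm above the lid's top face (36 above its underside, where the hinge line is), 150 mm forward of the hinge line, 45 mm to the case's -y side. Pinched by its end faces it turns between the fingers as the lid swings.
- b0 (a point): Nail-polish bottle 1, absent in some starts: round dark body 30 mm diameter, 40 mm tall, with a plain steel-coloured round cap 18 mm diameter, 38 mm tall, on top; 78 mm in all, 45 g. Point half-way up on its axis, 39 mm above its foot; z along the axis, to the cap.
- b1 (a point): Nail-polish bottle 2, absent in some starts: round dark body 30 mm diameter, 40 mm tall, with a plain steel-coloured round cap 18 mm diameter, 38 mm tall, on top; 78 mm in all, 45 g. Point half-way up on its axis, 39 mm above its foot; z along the axis, to the cap.
- b2 (a point): Nail-polish bottle 3, absent in some starts: round dark body 30 mm diameter, 40 mm tall, with a plain steel-coloured round cap 18 mm diameter, 38 mm tall, on top; 78 mm in all, 45 g. Point half-way up on its axis, 39 mm above its foot; z along the axis, to the cap.
- b3 (a point): Nail-polish bottle 4, absent in some starts: round dark body 30 mm diameter, 40 mm tall, with a plain steel-coloured round cap 18 mm diameter, 38 mm tall, on top; 78 mm in all, 45 g. Point half-way up on its axis, 39 mm above its foot; z along the axis, to the cap.
- tray: Carrying tray, loose, 0.22 kg: 4 mm aluminium sheet 120 (x) x 150 mm (y); on its middle a plywood block 108 x 108 x 28 mm with four square pockets 35 mm wide, 28 mm deep (to the sheet), centred 30 mm either side of the middle in x and y; 21 mm of bare sheet at either side rides on the rails. Handle at its front (-x). Origin: centre of underside; +x enters the rack first.
- tray_grip (a point): Where to pinch the tray's handle: a plate 10 mm thick (tray x), 50 mm wide (tray y), its top 64 mm above the tray's underside. The point is on the plate's mid-plane, 40 mm above the underside, 105 mm in front (-x) of the tray's middle.
- seat0 (a point): Where the middle (half height) of a bottle seated in pocket 1 of the tray lies: on the pocket's axis, 43 mm above the tray's underside. Any bottle may go in any pocket.
- seat1 (a point): Where the middle (half height) of a bottle seated in pocket 2 of the tray lies: on the pocket's axis, 43 mm above the tray's underside. Any bottle may go in any pocket.
- seat2 (a point): Where the middle (half height) of a bottle seated in pocket 3 of the tray lies: on the pocket's axis, 43 mm above the tray's underside. Any bottle may go in any pocket.
- seat3 (a point): Where the middle (half height) of a bottle seated in pocket 4 of the tray lies: on the pocket's axis, 43 mm above the tray's underside. Any bottle may go in any pocket.
- rack: Open steel rack fixed to the desk, 235 mm tall, open front on its -x side. Rail pairs' tops at 70, 125, 180 mm; each rail is a 6 mm thick ledge, x -64 to +66, reaching 63 to 81 mm either side of the middle. Posts (front ones x -62 to -48), inner faces 79 mm from the middle, guide the tray; stops at x +61.5. Open above. Origin: on the desk below the middle of a tray fully home.
- clip0: White plastic saddle clip, 34 x 36 x 31 mm, sitting on a short steel arm at the back of the rack (its +y side), level with the lowest rail pair (70 mm). Only one of the three clips is there, the other two are absent: it marks the rail pair to use. Origin: level with the top of the marked rails.
- clip1: White plastic saddle clip, 34 x 36 x 31 mm, sitting on a short steel arm at the back of the rack (its +y side), level with the middle rail pair (125 mm). Only one of the three clips is there, the other two are absent: it marks the rail pair to use. Origin: level with the top of the marked rails.
- clip2: White plastic saddle clip, 34 x 36 x 31 mm, sitting on a short steel arm at the back of the rack (its +y side), level with the highest rail pair (180 mm). Only one of the three clips is there, the other two are absent: it marks the rail pair to use. Origin: level with the top of the marked rails.
- jar_in: Low white jar, 34 mm diameter, 30 mm tall, standing among the bottles in the middle of the case. Stays there. Origin: centre of its underside.
- jar_b: Low white jar on the desk, 44 mm diameter, 36 mm tall, not to be disturbed. Origin: centre of its underside.
- refill: Clear refill bottle, 56 mm diameter, 150 mm tall, on the desk, not to be disturbed. Origin: centre of its underside.
- carton: Small cardboard carton 60 x 120 x 55 mm on the desk, not to be disturbed. Origin: centre of its underside.
- tape: Roll of brown tape, 90 mm diameter, 30 mm high, on the desk, not to be disturbed. Origin: centre of its underside.
There are look-alikes about, which are no part of the job. Leave any green, purple or turquoise look-alike of the tray alone.

How it is judged (in metres and radians):
On the way, in this order (a step that is already met when the one before it is completed fails the run):
1. the latch lever is swung clear of the lid (value of joint latch above 1.3 rad and value of joint lid below 0.15 rad), for 0.2 s.
2. the lid stands open (value of joint lid above 1.2 rad), for 0.2 s.
3. all bottles stand in pockets of the tray, with the tray on the desk ((distance between b0 and seat0 below 0.009 m or distance between b0 and seat1 below 0.009 m or distance between b0 and seat2 below 0.009 m or distance between b0 and seat3 below 0.009 m) and angle between each of b0, b1, b2, b3's own z axis and vertical below 0.2 rad and (distance between b1 and seat0 below 0.009 m or distance between b1 and seat1 below 0.009 m or distance between b1 and seat2 below 0.009 m or distance between b1 and seat3 below 0.009 m) and (distance between b2 and seat0 below 0.009 m or distance between b2 and seat1 below 0.009 m or distance between b2 and seat2 below 0.009 m or distance between b2 and seat3 below 0.009 m) and (distance between b3 and seat0 below 0.009 m or distance between b3 and seat1 below 0.009 m or distance between b3 and seat2 below 0.009 m or distance between b3 and seat3 below 0.009 m) and height (world z) of tray below 0.02 m), for 0.3 s.
4. the tray is home on the marked rails (x of tray in the frame of rack between -0.01 and 0.012 m and horizontal distance between tray and rack below 0.014 m and angle between the x axis of tray and the x axis of rack, either way round below 0.08 rad and angle between tray's own z axis and vertical below 0.06 rad and z of tray in the frame of clip0 between -0.008 and 0.01 m and z of tray in the frame of clip1 between -0.008 and 0.01 m and z of tray in the frame of clip2 between -0.008 and 0.01 m), for 0.2 s.
At the end, for the whole second after the job is handed in: Every bottle is within 9 mm of its seated place in a tray pocket and upright to 0.2 rad; the tray is at rest, level on the rails marked by the clip, within 10 mm of fully home and straight to 0.08 rad; the lid is shut again (under 0.1 rad) (all of step 4 and (distance between b0 and seat0 below 0.009 m or distance between b0 and seat1 below 0.009 m or distance between b0 and seat2 below 0.009 m or distance between b0 and seat3 below 0.009 m) and angle between each of b0, b1, b2, b3's own z axis and vertical below 0.2 rad and (distance between b1 and seat0 below 0.009 m or distance between b1 and seat1 below 0.009 m or distance between b1 and seat2 below 0.009 m or distance between b1 and seat3 below 0.009 m) and (distance between b2 and seat0 below 0.009 m or distance between b2 and seat1 below 0.009 m or distance between b2 and seat2 below 0.009 m or distance between b2 and seat3 below 0.009 m) and (distance between b3 and seat0 below 0.009 m or distance between b3 and seat1 below 0.009 m or distance between b3 and seat2 below 0.009 m or distance between b3 and seat3 below 0.009 m) and linear speed of tray below 0.02 m/s and value of joint lid below 0.1 rad); the robot touches nothing.
It fails at once if the lid is forced up while the latch lies across it (value of joint lid above 0.15 rad and value of joint latch below 1 rad).
It fails at once if the low jar in the case is taken or shoved (distance of jar_in from where it was at the start of the episode above 0.03 m).
It fails at once if something else on the desk is pushed more than 3 cm (distance of any of jar_b, refill, carton, tape from where it was at the start of the episode above 0.03 m).
Of clip0, clip1, clip2 only 1 to 1 are there at a start; the rules pass over those that are not, and their reading is None.
Of bottle0, bottle1, bottle2, bottle3 only 2 to 4 are there at a start; the rules pass over those that are not, and their reading is None.
At some moment in a run one of tray may be knocked a few centimetres aside while the robot is not near it.
It also fails if it takes over 210 s, if anything falls off the work surface, if the arm or the gripper's body presses on something with over 40 N, if the wrist force passes 120 N, or if a joint passes its speed limit or range.

### The arm

A 6-joint arm with a two-finger parallel gripper is mounted at the origin on the work surface. World frame = base frame: x ahead of the robot, y to its left, z up, the work surface at z = 0. Lengths are in mm, angles in rad, forces in N, time in s.
With the tool pointing down it reaches from about 300 to 775 mm from the base axis. Payload 14.6 kg.
Tool frame: the origin (TCP) lies between the finger pads; the fingertips stand 8 mm ahead of it and the grasp point (between the pads) lies 11 mm behind it; y points along the fingers, x is the direction in which the jaws open and shut, and the axes are right-handed (so a half turn about y gives the same grasp; the last joint's range is limited). The gripper opens to 94 mm and grips with 3 to 60 N. Pads are 16 mm wide; open, the fingers measure 119 mm over their backs; the gripper's body (75 mm by 177 mm) begins 78 mm behind the grasp point.
Start: joints at [-1.374, 0.3, 1.521, -0, 1.321, -0.067], TCP at [143.406, -530.965, 213.446] pointing down, gripper open.
Joint ranges: [-3.03, 3.03], [-0.79, 2.21], [0.23, 2.52], [-1.04, 4.18], [0, 3.07], [-2.55, 2.55]. Speed limits (rad/s): [2.22, 2.22, 2.57, 3.14, 3.14, 3.14].

### API

Orientations are given as [roll, pitch, yaw] about the fixed x, y, z axes, in that order (R = Rz(yaw) Ry(pitch) Rx(roll)).
In Python, from cell import read_state, imaging, order gives the robot as it stands. The module is installed in compiled form; this text tells all that it offers.
- The arm moves only by the shell command python3 -m handwheel 'ROWS' [FORCE]. ROWS is JSON, a list that holds one entry, the list of rows, each a list of 7 numbers: the shift along the tool's x, y, z in mm, then the turn, a rotation vector about the tool's x, y, z in degrees, then the opening, from -1 (shut) to 1 (fully open), so that 0 is half open. A call has 1 to 5 rows; each row is the pose to reach, as a shift and turn from the pose measured when the call began, along the tool's axes at that moment; what a row does not reach only later rows make up. A row lasts 1/12 s, in which the tool goes at most 41.7 mm and 7.16 degrees, less where a joint would pass 70% of its speed; a pose out of reach is approached as far as the arm can. A call with a gripper value outside its range is refused whole. The fingers move at their own pace and stop on an object; FORCE is the grip in N (left out, the last holds). Time passes only in rows, so rows that repeat a pose let the fingers close. It gives the time, the measured TCP pose, the force and the opening at its end, in the units of the state.
- read_state(): the state, without advancing time (a new reading comes with each control period).
- imaging.camera(name): name is "scene" or "top" or "wrist"; returns (picture, depth): 420x560x3 uint8, red, green, blue; 420x560 float32, mm along the optical axis (not along the pixel's ray), 0 where there is no reading.
- imaging.get_calibration(name): a dict with "mtx" (3x3 intrinsics, pixels), "world_from_camera" (4x4, takes a point from camera to world coordinates); the wrist camera has in their place "hand_eye" (4x4, takes a point from camera to tool coordinates, whose origin is the TCP and whose axes are the tool frame's). Camera axes: x right, y down, z forward; pixel columns grow to the right and rows downward; lengths in mm; the calibration is good to about 2 mm. A picture is of the moment at which its call begins: read the wrist's pose just before it. get_calibration takes no time and is no camera call.
- order.sign_off(): hands the job in, once; it reports no verdict.
The state is a dict: "clock": time; "joints": joint angles; "qd": joint speeds; "effort": joint torques, N m; "eef_pos": TCP position; "eef_rot": TCP orientation; "wrist_force": force on the tool from outside, world axes, zero at the start; "moment": the same for the moment, N m; "finger_gap": finger opening in mm.
Only numpy, scipy, OpenCV 4.12 (cv2) and the standard library are available. Lean on these libraries where they do the work, as an engineer would, in place of code of your own. Each camera call takes 0.05 s, during which the arm holds its last target.

## Working session

There is one attempt and no reset: what is moved stays moved. The work goes in short steps, Python scripts to look and compute and a shell command to move; the robot and the scene stay as the last step left them, time stands still between calls to the robot, and variables do not carry over. Pictures are saved under pics/ and viewed, and the job is handed in when it is done.

```bash
ls; mkdir -p pics; python3 - <<'E'
from cell import read_state, imaging
import cv2, numpy as np
print(read_state())
for n in ("scene","top","wrist"):
    p,d=imaging.camera(n); cv2.imwrite(f"pics/{n}0.png",p[:,:,::-1]); np.save(f"pics/{n}0.npy",d)
    print(n,imaging.get_calibration(n))
E
```

```text
pics
{'clock': 0.0, 'joints': array([-1.37359960e+00,  3.00475472e-01,  1.52158159e+00, -4.32487696e-06,
        1.32068994e+00, -6.65852910e-02]), 'qd': array([ 5.41524893e-05, -1.40784038e-03,  1.82184925e-05, -3.27558800e-04,
       -7.36509383e-05,  3.29329810e-04]), 'effort': array([-5.47925611e-04, -5.31816208e+01, -3.52740633e+01,  7.08180713e-02,
        2.44169187e-02, -1.19804149e-04]), 'eef_pos': array([ 143.35799394, -530.72760349,  212.88371068]), 'eef_rot': array([-1.57072370e+00,  1.15206977e-03, -1.30701320e+00]), 'wrist_force': array([-0.549273  , -0.24433638, -0.28055205]), 'moment': array([-0.03540181,  0.0214317 ,  0.03087645]), 'finger_gap': 93.96049377223169}
scene {'mtx': array([[404.37085554,   0.        , 277.53045324],
       [  0.        , 404.37085554, 211.83049933],
       [  0.        ,   0.        ,   1.        ]]), 'world_from_camera': array([[ 6.50249772e-01,  6.32461182e-01, -4.20913396e-01,
         9.20918779e+02],
       [ 7.59657352e-01, -5.48425816e-01,  3.49499401e-01,
        -3.00101309e+02],
       [-9.79496820e-03, -5.47011862e-01, -8.37067
[... 474 characters left out ...]
+01],
       [ 1.29453216e-03, -2.00407574e-01, -9.79711758e-01,
         1.42703556e+03],
       [ 0.00000000e+00,  0.00000000e+00,  0.00000000e+00,
         1.00000000e+00]])}
wrist {'mtx': array([[328.97882972,   0.        , 278.58591551],
       [  0.        , 328.97882972, 206.12269086],
       [  0.        ,   0.        ,   1.        ]]), 'hand_eye': array([[ 9.99999919e-01,  3.98075882e-04, -5.76325487e-05,
         1.03577842e+00],
       [ 1.60425139e-04, -2.63333531e-01,  9.64704839e-01,
        -1.72709435e+02],
       [ 3.68849147e-04, -9.64704770e-01, -2.63333573e-01,
         7.65844787e+01],
       [ 0.00000000e+00,  0.00000000e+00,  0.00000000e+00,
         1.00000000e+00]])}
```

View pics.

View pics/scene0.png

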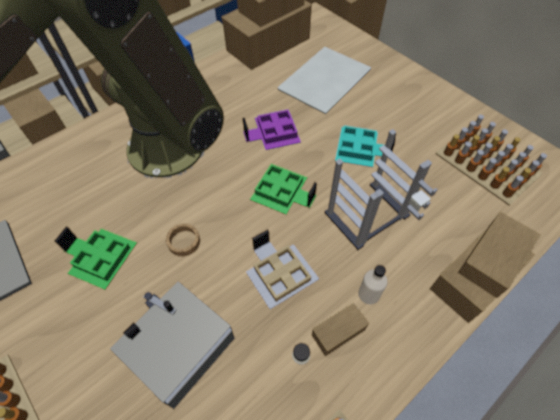

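View pics/top0.png

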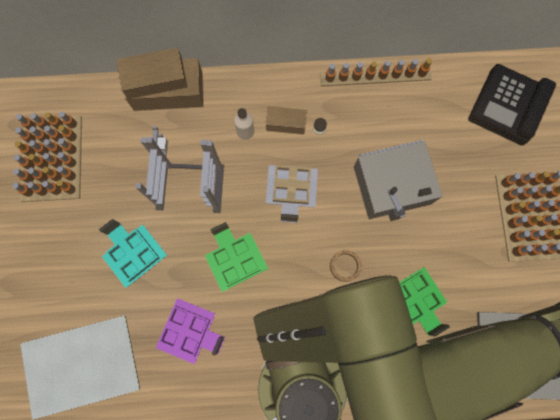

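View pics/wrist0.png

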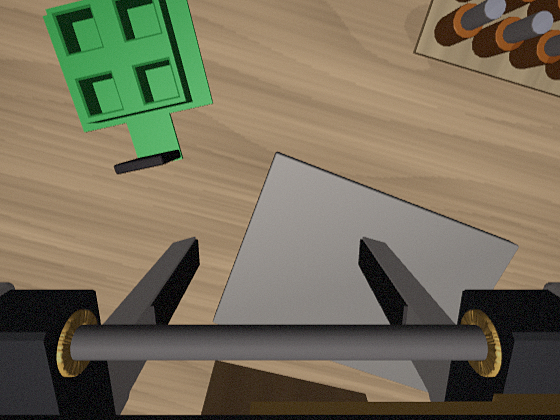

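The scene picture shows the case at (172,342), with its latch at (155,300) and its grip at (132,330). The silver/plywood tray is at (283,272), the rack at (380,195) and the clip at (420,198). The top picture shows the case at (398,178), latch post at (393,191), grip at (425,192), tray at (292,187), handle at (290,212), rack at (180,175) and clip at (160,143). The green, purple and turquoise trays are decoys.

```bash
cat > h.py <<'E'
import numpy as np, cv2
from scipy.spatial.transform import Rotation as Ro
from cell import read_state, imaging
def pose():
    s=read_state(); T=np.eye(4); T[:3,:3]=Ro.from_euler('xyz',s['eef_rot']).as_matrix(); T[:3,3]=s['eef_pos']; return T
def shot(n,f=None):
    T=pose(); p,d=imaging.camera(n); c=imaging.get_calibration(n)
    W=c['world_from_camera'] if n!='wrist' else T@c['hand_eye']
    if f: cv2.imwrite('pics/%s.png'%f,p[:,:,::-1]); np.savez('pics/%s.npz'%f,p=p,d=d,W=W,K=c['mtx'])
    return p,d,W,c['mtx']
def load(f):
    z=np.load('pics/%s.npz'%f); return z['p'],z['d'],z['W'],z['K']
def ray(W,K,u,v):
    return W[:3,3], W[:3,:3]@np.linalg.solve(K,[u,v,1.])
def onz(W,K,u,v,z):
    o,r=ray(W,K,u,v); return o+r*(z-o[2])/r[2]
def dep(d,W,K,u,v):
    o,r=ray(W,K,u,v); return o+r*d[int(v),int(u)]
def cloud(d,W,K):
    h,w=d.shape; u,v=np.meshgrid(np.arange(w),np.arange(h))
    c=np.stack([(u-K[0,2])/K[0,0]*d,(v-K[1,2])/K[1,1]*d,d],-1)
    return c@W[:3,:3].T+W[:3,3]
def tri(rays):
    A=np.zeros((3,3));b=np.zeros(3)
    for o,r in rays:
        r=r/np.linalg.norm(r); P=np.eye(3)-np.outer(r,r); A+=P;b+=P@o
    return np.linalg.solve(A,b)
def proj(W,K,X):
    c=np.linalg.inv(W)@np.append(X,1); q=K@c[:3]; return q[:2]/q[2]
def crop(p,f,u0,v0,u1,v1,s):
    cv2.imwrite('pics/%s.png'%f,cv2.resize(p[v0:v1,u0:u1,::-1],None,fx=s,fy=s,interpolation=cv2.INTER_CUBIC))
E
python3 - <<'E'
from h import *
p,d,W,K=shot('top','t1'); q,e,V,L=shot('scene','s1')
a=cv2.resize(p[120:230,120:320,::-1],None,fx=4,fy=4); cv2.imwrite('pics/ta.png',a)
a=cv2.resize(p[130:225,340:450,::-1],None,fx=6,fy=6); cv2.imwrite('pics/tb.png',a)
for n,(u,v) in dict(lid=(385,165),tray=(292,187),sheet=(272,185),desk=(330,200)).items(): print(n,dep(d,W,K,u,v).round(1))
E
```

```text
lid [ 606.  -277.1   97. ]
tray [574.9  -9.9  31.7]
sheet [592.1  49.    4.4]
desk [ 536.7 -123.8   -4.9]
```

View pics/ta.png

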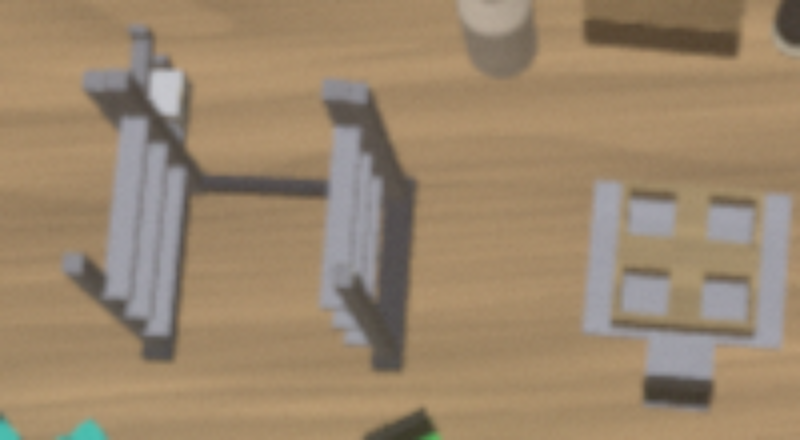

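View pics/tb.png

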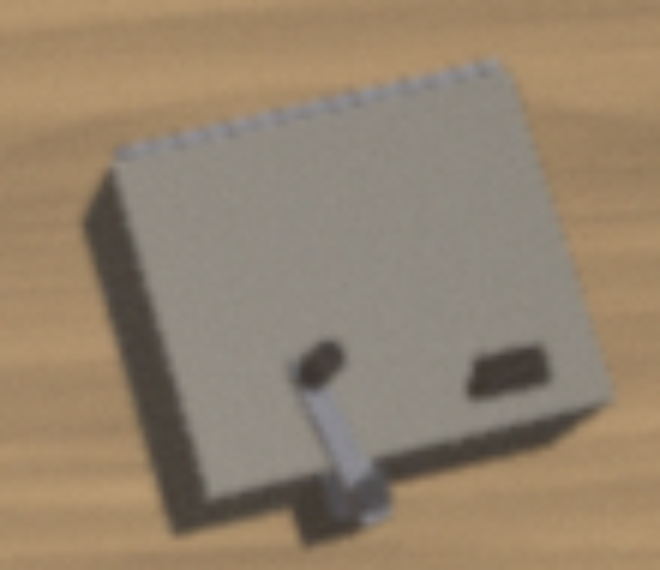

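```bash
python3 - <<'E'
from h import *
p,d,W,K=load('t1'); q,e,V,L=load('s1')
C=cloud(d,W,K); C2=cloud(e,V,L)
# lid: points in z band near case
for nm,c in(('top',C),('scene',C2)):
    m=(c[...,2]>88)&(c[...,2]<106)&(c[...,0]>450)&(c[...,0]<750)&(c[...,1]<-150)&(c[...,1]>-500)
    m=cv2.morphologyEx(m.astype(np.uint8),cv2.MORPH_OPEN,np.ones((3,3)))
    n,l,st,_=cv2.connectedComponentsWithStats(m); k=1+st[1:,4].argmax(); m=l==k
    X=c[m]; r=cv2.minAreaRect(X[:,:2].astype(np.float32)); print(nm,'lid',r,X[:,2].mean())
    if nm=='top': 
        # white clip
        w=(p.min(2)>190).astype(np.uint8); 
        ys,xs=np.nonzero(w[130:160,145:180]); print('clip px',xs.mean()+145,ys.mean()+130,len(xs)); print(np.median(c[130:160,145:180][w[130:160,145:180]>0],0))
    else:
        w=(q.min(2)>190).astype(np.uint8);ys,xs=np.nonzero(w[180:220,400:440]); print('clip px',xs.mean()+400,ys.mean()+180,len(xs)); print(np.median(c[180:220,400:440][w[180:220,400:440]>0],0))
# lid corners
for u,v in [(359.7,156.7),(424.2,141.7),(441.7,196.7),(374.2,213)]: print(onz(W,K,u,v,98).round(1))
crop(q,'sa',330,130,450,250,6); crop(q,'sb',100,270,250,410,5)
crop(q,'sc',240,225,330,310,8)
E
```

```text
top lid ((570.9118041992188, -317.13177490234375), (182.4315948486328, 203.5450439453125), 10.66799259185791) 96.88032068655494
clip px 161.03571428571428 141.92857142857142 56
[703.03734649 353.17162114 131.84795381]
scene lid ((563.2269897460938, -319.08685302734375), (200.62535095214844, 200.0849151611328), 10.32898998260498) 96.4810994654563
clip px 420.69158878504675 197.30841121495328 107
[701.08199181 357.04349584 132.32366919]
[ 635. -207.   98.]
[ 668.5 -397.3   98. ]
[ 502.9 -426.6   98. ]
[ 468.1 -231.7   98. ]
```

View pics/sa.png

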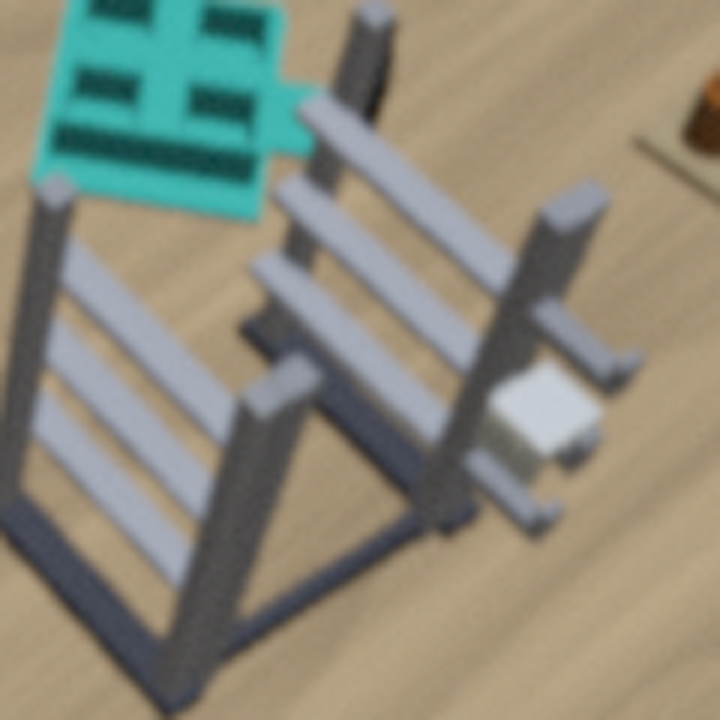

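View pics/sb.png

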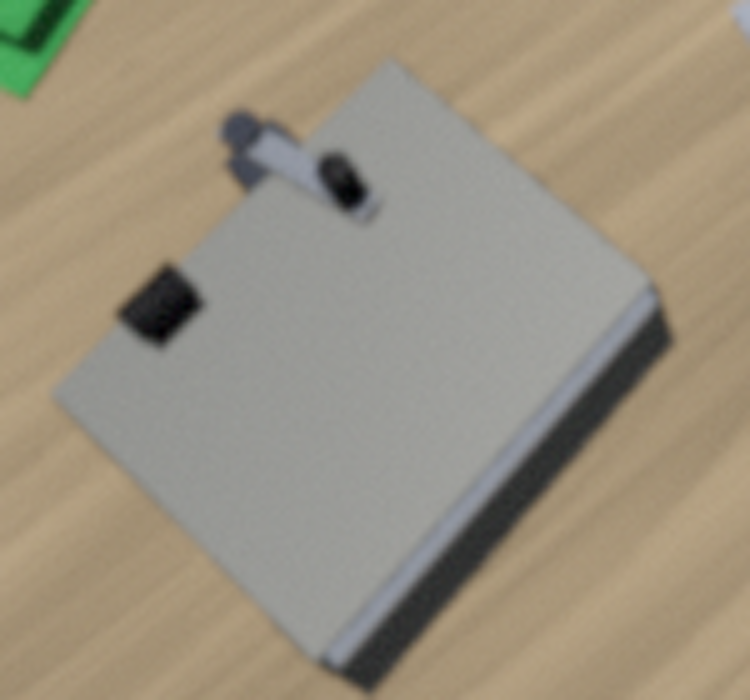

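View pics/sc.png

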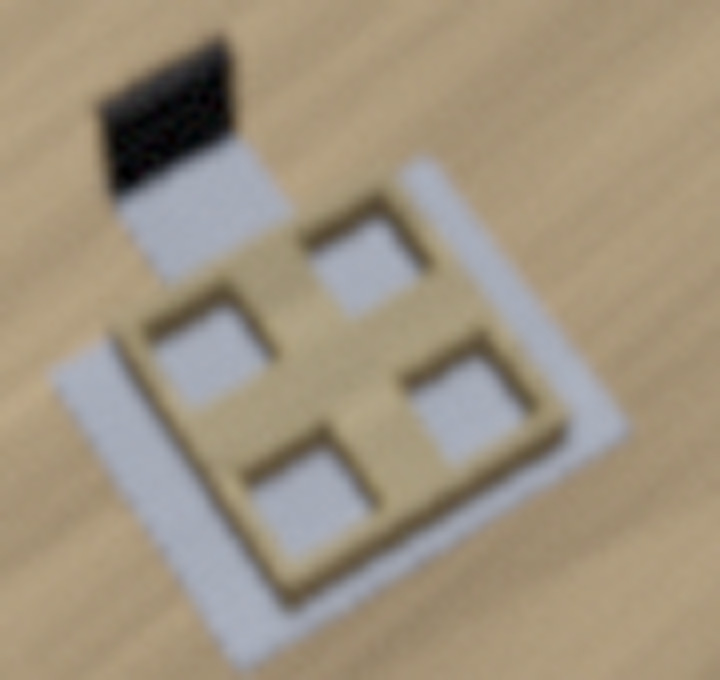

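The clip sits on the middle of three arms and its top is at z≈132, so it marks the 125 mm rails. The loose tray with the plywood block is at top (292,187). It is the only uncoloured one, so it is the one meant; the crop confirms it.

```bash
cat > go.py <<'E'
import sys
from h import *
def plan(x,y,z,yaw_deg,tilt=0):
    T=pose(); R=Ro.from_euler('xyz',[-90+tilt,0,yaw_deg],degrees=True).as_matrix()
    s=T[:3,:3].T@(np.array([x,y,z])-T[:3,3]); r=Ro.from_matrix(T[:3,:3].T@R).as_rotvec(degrees=True)
    n=max(np.linalg.norm(s)/41.7,np.linalg.norm(r)/7.16)
    print('from',T[:3,3].round(1),'shift',s.round(1),'turn',r.round(2),'rows>=%.1f'%n)
plan(*map(float,sys.argv[1:]))
E
python3 go.py 485 -331 235 -80
```

```text
from [ 143.4 -530.8  213.2] shift [-103.9  -21.7  381.9] turn [-0.    5.11 -0.03] rows>=9.5
```

```bash
python3 -m handwheel '[[[-10,-2,38,0,1,0,1],[-20,-4,76,0,1,0,1],[-31,-7,115,0,2,0,1],[-42,-9,153,0,2,0,1],[-52,-11,190,0,3,0,1]]]'; python3 go.py 485 -331 235 -80
```

```text
clock: 0.67
eef_pos: [314.7, -429.8, 224.4]
eef_rot: [-1.571, 0.0, -1.359]
wrist_force: [0.4, -0.8, -0.4]
finger_gap: 93.9
from [ 314.7 -429.8  224.4] shift [-60.8 -10.5 187.3] turn [-0.01  2.11 -0.02] rows>=4.7
```

```bash
python3 -m handwheel '[[[-12,-2,37,0,1,0,1],[-24,-4,74,0,1,0,1],[-36,-6,112,0,2,0,1],[-48,-8,150,0,2,0,1],[-61,-10.5,187,0,2,0,1]]]';python3 -m handwheel '[[[0,0,0,0,0,0,1],[0,0,0,0,0,0,1]]]'; python3 - <<'E'
from h import *
shot('wrist','w1')
E
```

```text
clock: 1.08
eef_pos: [486.3, -329.5, 235.0]
eef_rot: [-1.571, 0.001, -1.394]
wrist_force: [0.1, -1.9, 0.5]
finger_gap: 94.3
clock: 1.25
eef_pos: [487.5, -328.2, 234.5]
eef_rot: [-1.571, 0.001, -1.391]
wrist_force: [-0.2, -0.8, -0.5]
finger_gap: 93.7
```

View pics/w1.png

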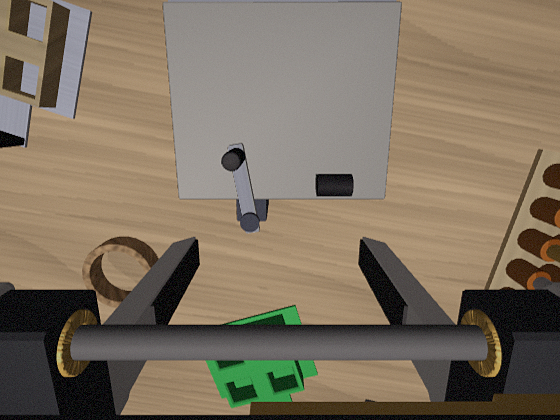

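The wrist view shows the post's top at (235,156), the latch pivot at (249,222), the lid grip at (334,185), and the lid's front corners at (179,199) and (386,199).

```bash
python3 - <<'E'
from h import *
p,d,W,K=load('w1')
C=cloud(d,W,K)
for u,v in [(179,199),(386,199),(400,1),(164,1)]: print('lidcorner',onz(W,K,u,v,98).round(1))
dark=(p.max(2)<60)&(C[...,2]>100)
dark[230:]=0
n,l,st,ce=cv2.connectedComponentsWithStats(dark.astype(np.uint8))
for k in range(1,n):
    if st[k,4]>60:
        X=C[l==k]; print(ce[k].round(1),st[k],'z pct',np.percentile(X[:,2],[10,50,90]).round(1)); t=X[X[:,2]>np.percentile(X[:,2],60)]; print(' top mean',t.mean(0).round(1), cv2.minAreaRect(t[:,:2].astype(np.float32)))
print('lever',dep(d,W,K,241,180),'lid',C[60:140,260:380].reshape(-1,3).mean(0),'pivot',dep(d,W,K,249,221))
E
```

```text
lidcorner [ 469.7 -234.2   98. ]
lidcorner [ 505.7 -431.5   98. ]
lidcorner [ 672.2 -398.2   98. ]
lidcorner [ 637.1 -204.9   98. ]
[234.7 158.4] [222 148  24  23 260] z pct [121.  147.5 148.9]
 top mean [ 521.1 -284.6  148.6] ((522.3681640625, -284.4091796875), (14.043095588684082, 13.31086254119873), 46.235225677490234)
[334.  184.5] [316 174  37  22 805] z pct [130.2 135.8 137.5]
 top mean [ 515.5 -371.5  139.7] ((530.3422241210938, -346.6427917480469), (86.81488037109375, 24.939237594604492), 59.2994384765625)
lever [ 501.61776643 -291.6006227   110.75571054] lid [ 583.32259679 -348.52953186  100.75680321] pivot [ 465.98001576 -305.13160858  116.54426876]
```

```bash
python3 go.py 521.5 -284.5 185 -80
```

```text
from [ 486.4 -329.2  234.5] shift [-37.7  49.5  42.5] turn [ 0.04  0.19 -0.05] rows>=1.8
```

```bash
python3 -m handwheel '[[[-19,0,21,0,0,0,0],[-38,0,42.5,0,0,0,-0.1],[-38,25,42.5,0,0,0,-0.1],[-38,49.5,42.5,0,0,0,-0.1],[-38,49.5,42.5,0,0,0,-0.1]]]'; python3 - <<'E'
from h import *
p,d,W,K=shot('wrist','w2')
C=cloud(d,W,K)
dark=(p.max(2)<60)&(C[...,2]>100)&(abs(C[...,0]-521)<35)&(abs(C[...,1]+284)<35)
n,l,st,ce=cv2.connectedComponentsWithStats(dark.astype(np.uint8))
for k in range(1,n):
    if st[k,4]>60: X=C[l==k]; t=X[abs(X[:,2]-148)<6]; print(ce[k],st[k],t.mean(0) if len(t) else '')
E
python3 go.py 521.5 -284.5 126 -80
```

```text
clock: 1.72
eef_pos: [519.1, -284.0, 180.6]
eef_rot: [-1.577, 0.005, -1.394]
wrist_force: [-0.6, 0.4, -0.4]
finger_gap: 64.4
[279.23195876 223.13917526] [268 206  23  35 582] [ 523.53369607 -284.65645277  147.74551761]
[282.51368469 304.52182764] [ 143  240  276   94 4421] 
[426.47529412 376.42494118] [ 393  332   75   70 2125] 
[222.07088539 405.17055948] [  99  360  387   60 3682] 
from [ 519.8 -284.6  183.4] shift [ 0.4 57.4  1.9] turn [ 0.22  0.11 -0.21] rows>=1.4
```

View pics/w2.png

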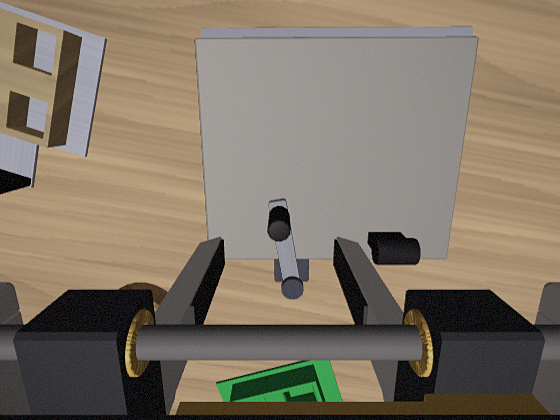

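The post's top is at (279,222), centred between the fingers; now I'll descend and close.

```bash
python3 -m handwheel '[[[0,20,2.5,0,0,0,-0.1],[0,40,2.5,0,0,0,-0.1],[0,57,2.5,0,0,0,-0.1],[0,57,2.5,0,0,0,-0.1],[0,57,2.5,0,0,0,-0.5]]]' 10; python3 -m handwheel '[[[0,0,0,0,0,0,-0.8],[0,0,0,0,0,0,-0.8],[0,0,0,0,0,0,-0.8],[0,0,0,0,0,0,-0.8],[0,0,0,0,0,0,-0.8]]]' 10
```

```text
clock: 2.18
eef_pos: [521.8, -284.9, 127.7]
eef_rot: [-1.574, 0.003, -1.395]
wrist_force: [0.5, -0.2, 1.4]
finger_gap: 38.3
clock: 2.6
eef_pos: [522.1, -285.2, 128.7]
eef_rot: [-1.573, 0.002, -1.395]
wrist_force: [-0.7, -0.2, 6.8]
finger_gap: 16.1
```

```bash
python3 -m handwheel '[[[-4,-2,-1,0,0,0,-0.8],[-11,-2,-3,0,0,0,-0.8],[-18.6,-2,-6.6,0,0,0,-0.8],[-26,-2,-12,0,0,0,-0.8],[-33.4,-2,-17.8,0,0,0,-0.8]]]'
```

```text
clock: 3.02
eef_pos: [498.4, -254.5, 130.9]
eef_rot: [-1.573, 0.002, -1.395]
wrist_force: [1.4, -3.1, -2.7]
finger_gap: 15.4
```

```bash
python3 -m handwheel '[[[-6,0,-7,0,0,0,-0.8],[-11,0,-15,0,0,0,-0.8],[-16,0,-29.6,0,0,0,-0.8],[-17.5,0,-41.9,0,0,0,-0.8],[-17.3,0,-48,0,0,0,-0.8]]]';python3 -m handwheel '[[[0,0,0,0,0,0,-0.8],[0,0,0,0,0,0,0.1],[0,0,0,0,0,0,0.1],[0,0,0,0,0,0,0.1],[0,0,0,0,0,0,0.1]]]'
```

```text
clock: 3.43
eef_pos: [447.0, -244.8, 131.4]
eef_rot: [-1.572, 0.002, -1.395]
wrist_force: [0.9, 6.4, 0.1]
finger_gap: 15.3
clock: 3.85
eef_pos: [447.3, -244.8, 131.4]
eef_rot: [-1.572, 0.002, -1.394]
wrist_force: [-0.3, -0.0, 0.6]
finger_gap: 38.6
```

```bash
python3 -m handwheel '[[[0,-30,0,0,0,0,0.3],[0,-60,0,0,0,0,0.3],[0,-60,0,0,0,0,0.3]]]';  python3 go.py 515.3 -372.3 180 -79.7
```

```text
clock: 4.1
eef_pos: [449.2, -245.8, 196.6]
eef_rot: [-1.567, -0.003, -1.394]
wrist_force: [1.1, -0.4, 0.6]
finger_gap: 58.8
from [ 449.2 -245.8  196.6] shift [136.1  17.1  42.8] turn [-0.22 -0.18  0.15] rows>=3.4
```

```bash
python3 -m handwheel '[[[35,4,11,0,0,0,0.3],[70,8,22,0,0,0,0.3],[105,12,33,0,0,0,0.3],[136,17,43,0,0,0,0.3],[136,17,43,0,0,0,0.3]]]';  python3 - <<'E'
from h import *
p,d,W,K=shot('wrist','w3')
C=cloud(d,W,K)
dark=(p.max(2)<60)&(C[...,2]>112)&(abs(C[...,0]-515)<40)&(abs(C[...,1]+372)<40)&(C[...,2]<145)
X=C[dark]; print(len(X),np.percentile(X[:,2],[10,50,90])); r=cv2.minAreaRect(X[:,:2].astype(np.float32)); print(r)
E
python3 go.py 515.3 -372.3 117 -79.7
```

```text
clock: 4.52
eef_pos: [516.2, -375.7, 176.8]
eef_rot: [-1.569, -0.001, -1.396]
wrist_force: [-1.5, 0.6, -0.1]
finger_gap: 61.3
1107 [130.82162193 135.91222421 137.50282669]
((515.9495849609375, -372.2214660644531), (18.049135208129883, 29.316530227661133), 10.090575218200684)
from [ 515.5 -373.7  177.5] shift [-1.4 60.5 -0.1] turn [-0.1  -0.27  0.02] rows>=1.5
```

View pics/w3.png

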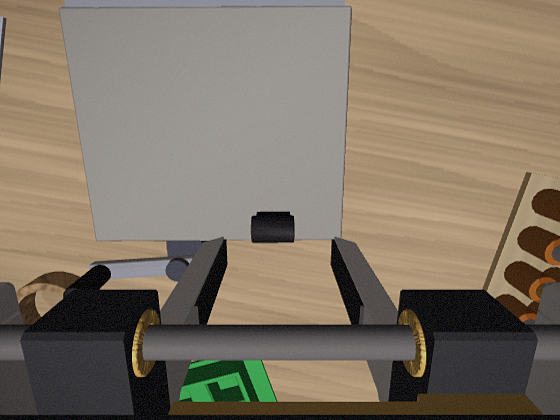

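The latch now points to the left, clear of the lid. The grip is at (273,228) between the fingers.

```bash
python3 -m handwheel '[[[-1.5,20,0,0,0,0,0.3],[-1.5,40,0,0,0,0,0.3],[-1.5,60,0,0,0,0,0.3],[-1.5,60,0,0,0,0,0.2],[-1.5,60,0,0,0,0,-0.4]]]' 20; python3 -m handwheel '[[[0,0,0,0,0,0,-0.5],[0,0,0,0,0,0,-0.5],[0,0,0,0,0,0,-0.5],[0,0,0,0,0,0,-0.5],[0,0,0,0,0,0,-0.5]]]' 20
```

```text
clock: 4.98
eef_pos: [515.2, -371.4, 117.5]
eef_rot: [-1.57, 0.001, -1.395]
wrist_force: [0.2, 0.7, 1.7]
finger_gap: 53.1
clock: 5.4
eef_pos: [515.5, -371.4, 118.7]
eef_rot: [-1.569, -0.0, -1.395]
wrist_force: [-1.7, 2.4, 7.1]
finger_gap: 30.1
```

```bash
python3 -m handwheel '[[[0,-15,4,0,0,0,-0.5],[0,-29,10,0,0,0,-0.5],[0,-42.7,17.3,0,0,0,-0.5],[0,-55.6,26,0,0,0,-0.5],[0,-67.5,35.6,0,0,0,-0.5]]]'
```

```text
clock: 5.82
eef_pos: [550.3, -365.1, 186.4]
eef_rot: [-1.57, 0.001, -1.395]
wrist_force: [2.4, -0.6, -6.9]
finger_gap: 30.1
```

```bash
python3 -m handwheel '[[[0,-11,11,0,0,0,-0.5],[0,-20.7,23,0,0,0,-0.5],[0,-29,35.7,0,0,0,-0.5],[0,-36.4,49.4,0,0,0,-0.5],[0,-42,63.6,0,0,0,-0.5]]]'
```

```text
clock: 6.23
eef_pos: [612.9, -353.7, 228.6]
eef_rot: [-1.571, 0.002, -1.396]
wrist_force: [-2.4, -0.7, -3.8]
finger_gap: 30.0
```

```bash
python3 -m handwheel '[[[0,-4.3,15,0,0,0,-0.5],[0,-7,30,0,0,0,-0.5],[0,-8.4,45.4,0,0,0,-0.5],[0,-8.2,60.8,0,0,0,-0.5],[0,-6.5,76,0,0,0,-0.5]]]'; python3 -m handwheel '[[[0,0,0,0,0,0,-0.5],[0,0,0,0,0,0,-0.5]]]'; python3 -c "
from h import *
print(read_state()['joints']);shot('scene','s2')"
```

```text
clock: 6.65
eef_pos: [688.2, -340.0, 236.1]
eef_rot: [-1.571, 0.002, -1.396]
wrist_force: [-2.0, 0.8, 2.6]
finger_gap: 30.0
clock: 6.82
eef_pos: [688.8, -339.9, 235.8]
eef_rot: [-1.571, 0.001, -1.395]
wrist_force: [2.2, -0.8, -0.1]
finger_gap: 29.7
[-5.06362861e-01  8.47897753e-01  6.39356102e-01  1.01587583e-03
  1.65526912e+00  8.88632029e-01]
```

View pics/s2.png

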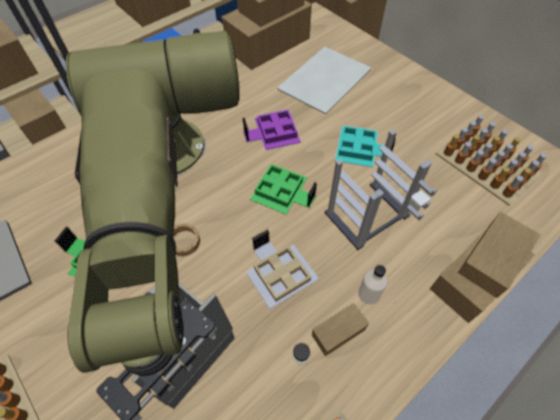

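```bash
python3 -m handwheel '[[[0,1.2,8,0,0,0,-0.5],[0,3.3,15,0,0,0,-0.5],[0,5.5,22,0,0,0,-0.5],[0,5.5,22,0,0,0,-0.5]]]'; python3 -c "
from h import *
print(read_state()['joints'])"
```

```text
clock: 7.2
eef_pos: [710.5, -335.9, 231.0]
eef_rot: [-1.57, 0.001, -1.395]
wrist_force: [2.5, 1.2, 3.2]
finger_gap: 29.5
[-4.88746479e-01  9.13715728e-01  5.36370551e-01  1.42655748e-03
  1.69163756e+00  9.06416984e-01]
```

```bash
python3 -m handwheel '[[[0,0,0,0,0,0,0.3],[0,0,0,0,0,0,0.3],[0,0,0,0,0,0,0.3],[0,0,0,0,0,0,0.3],[0,0,0,0,0,0,0.3]]]'; python3 -m handwheel '[[[0,-30,0,0,0,0,0.3],[0,-60,0,0,0,0,0.3],[0,-80,-10,0,0,0,0.3],[0,-90,-40,0,0,0,0.3],[0,-90,-80,0,0,0,0.3]]]'; python3 go.py 450 -380 330 -80
```

```text
clock: 7.62
eef_pos: [710.2, -336.1, 231.0]
eef_rot: [-1.57, 0.001, -1.395]
wrist_force: [0.2, -0.4, 0.0]
finger_gap: 59.1
clock: 8.03
eef_pos: [642.6, -348.7, 322.4]
eef_rot: [-1.568, -0.001, -1.394]
wrist_force: [1.3, -0.3, 0.8]
finger_gap: 60.9
from [ 642.6 -348.7  322.4] shift [  -3.1   -8.2 -195.1] turn [-0.17  0.13  0.04] rows>=4.7
```

```bash
python3 -m handwheel '[[[0,0,-40,0,0,0,0.3],[0,0,-80,0,0,0,0.3],[0,0,-120,0,0,0,0.3],[0,0,-150,0,0,0,0.3],[0,20,-150,0,0,0,0.3]]]'; python3 -m handwheel '[[[0,0,0,0,0,0,0.3],[0,0,0,0,0,0,0.3]]]'; python3 -c "
from h import *
shot('wrist','w4');shot('top','t4');p=shot('scene','s4')[0]; crop(p,'s4c',80,220,280,400,4)"
```

```text
clock: 8.45
eef_pos: [491.3, -377.0, 307.0]
eef_rot: [-1.564, -0.007, -1.397]
wrist_force: [0.7, -0.2, 0.7]
finger_gap: 61.2
clock: 8.62
eef_pos: [490.8, -377.2, 307.9]
eef_rot: [-1.563, -0.007, -1.398]
wrist_force: [-0.8, 0.4, 0.1]
finger_gap: 61.1
```

View pics/w4.png

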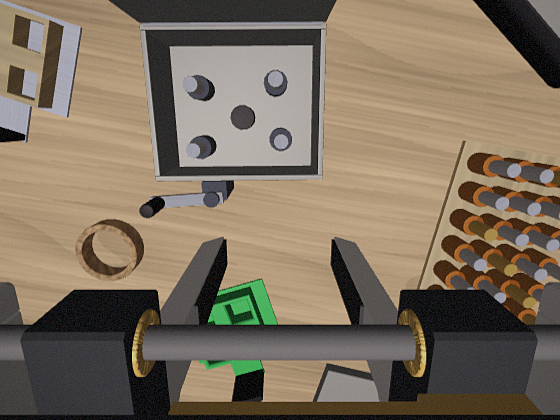

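View pics/s4c.png

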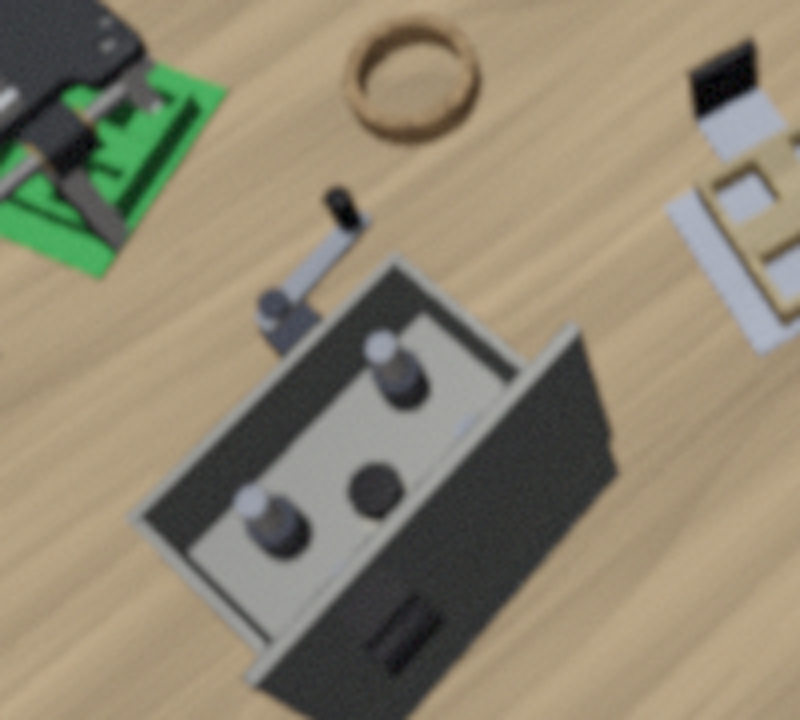

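View pics/t4.png

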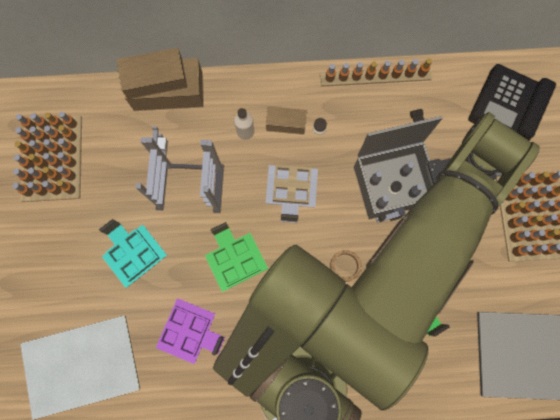

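The wrist picture shows four bottles in the case. Cap tops are at about (190,85), (275,79), (193,152) and (281,138), and the low jar is at (243,117).

```bash
python3 go.py 500 -310 270 -79.6; python3 -m handwheel '[[[-30,15,6,0,0,0,0.3],[-64,38,21,-0.4,0.4,0,0.3],[-64,38,21,-0.4,0.4,0,0.3],[-64,38,21,-0.4,0.4,0,0.3]]]'; python3 -c "
from h import *
p=shot('wrist','w5')[0]"
```

```text
from [ 492.  -376.9  307.7] shift [-64.7  37.4  19.2] turn [-0.44 -0.42  0.44] rows>=1.9
clock: 9.1
eef_pos: [502.8, -308.6, 268.8]
eef_rot: [-1.571, -0.006, -1.4]
wrist_force: [0.0, -1.3, 0.7]
finger_gap: 61.3
```

View pics/w5.png

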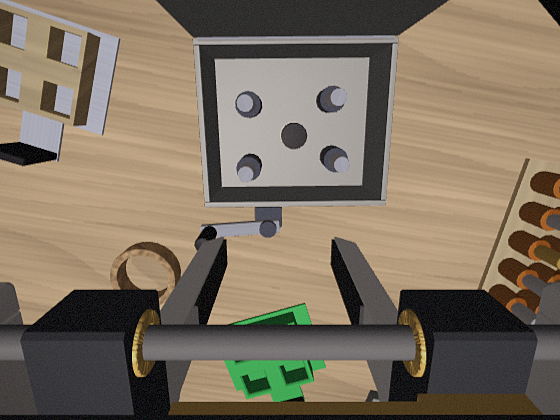

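```bash
python3 - <<'E'
from h import *
out=[]
for f,box in(('w4',(165,40,315,170)),('w5',(210,60,370,190))):
    p,d,W,K=load(f); x0,y0,x1,y1=box
    P=p.astype(int); m=((P[...,2]>P[...,0]+2)&(P.max(2)>135)); mm=np.zeros_like(m); mm[y0:y1,x0:x1]=m[y0:y1,x0:x1]
    mm=cv2.morphologyEx(mm.astype(np.uint8),cv2.MORPH_OPEN,np.ones((3,3)))
    n,l,st,ce=cv2.connectedComponentsWithStats(mm); C=cloud(d,W,K); o=[]
    for k in range(1,n):
        if st[k,4]>40:
            pts=np.argwhere(l==k)[:,::-1].astype(np.float32); c,r=cv2.minEnclosingCircle(pts)
            o.append(ce[k]); print(f,ce[k].round(1),c,round(r,1),st[k,4],'depth z',np.median(C[l==k][:,2]).round(1),'on84',onz(W,K,*ce[k],84).round(1))
    out.append((W,K,sorted(o,key=lambda c:(c[0]>(x0+x1)/2,c[1]))))
for a,b in zip(out[0][2],out[1][2]): print('tri',tri([ray(out[0][0],out[0][1],*a),ray(out[1][0],out[1][1],*b)]).round(1))
E
```

```text
w4 [275.1  78.5] (275.0, 78.5) 7.8 180 depth z 85.5 on84 [ 608.4 -355.4   84. ]
w4 [189.4  83.8] (189.0, 84.15384674072266) 7.9 176 depth z 85.5 on84 [ 586.  -260.5   84. ]
w4 [280.8 141.4] (280.73468017578125, 141.37754821777344) 7.2 159 depth z 85.6 on84 [ 540.6 -373.8   84. ]
w4 [192.5 150. ] (192.69625854492188, 149.94859313964844) 7.0 152 depth z 85.6 on84 [ 512.5 -271.8   84. ]
w5 [338.4  96.9] (338.5, 97.0) 8.4 219 depth z 85.6 on84 [ 608.4 -355.4   84. ]
w5 [244.4 102.8] (244.0853729248047, 102.81707000732422) 8.4 216 depth z 85.5 on84 [ 586.1 -260.6   84. ]
w5 [341.3 164.2] (341.0, 164.0) 7.8 183 depth z 85.5 on84 [ 540.8 -373.7   84. ]
w5 [245.1 174. ] (245.2857208251953, 174.07142639160156) 7.6 180 depth z 85.5 on84 [ 512.4 -272.    84. ]
tri [ 586.  -260.6   84.4]
tri [ 512.6 -272.1   85. ]
tri [ 608.4 -355.4   84.4]
tri [ 540.6 -373.8   83.3]
```

```bash
for i in 1 2 3 4 5; do :; done; python3 -m handwheel '[[[0,0,0,0,-7.1,0,0],[0,0,0,0,-14.2,0,0],[0,0,0,0,-21.3,0,0],[0,0,0,0,-28.4,0,0],[0,0,0,0,-35.5,0,0]]]'
python3 -m handwheel '[[[0,0,0,0,-7.1,0,0],[0,0,0,0,-14.2,0,0],[0,0,0,0,-21.3,0,0],[0,0,0,0,-28.4,0,0],[0,0,0,0,-35.5,0,0]]]'
python3 -m handwheel '[[[0,0,0,0,-7.1,0,0],[0,0,0,0,-14.2,0,0],[0,0,0,0,-21.3,0,0],[0,0,0,0,-28.4,0,0],[0,0,0,0,-35.5,0,0]]]'
python3 -m handwheel '[[[0,0,0,0,-7.1,0,0],[0,0,0,0,-14.2,0,0],[0,0,0,0,-21.3,0,0],[0,0,0,0,-28.4,0,0],[0,0,0,0,-35.5,0,0]]]'
python3 -m handwheel '[[[0,0,0,0,-7.1,0,0],[0,0,0,0,-14.2,0,0],[0,0,0,0,-21.3,0,0],[0,0,0,0,-28.4,0,0],[0,0,0,0,-35.5,0,0]]]'; python3 go.py 586 -260.5 160 100
```

```text
clock: 9.57
eef_pos: [503.0, -311.2, 270.7]
eef_rot: [-1.574, -0.008, -0.777]
wrist_force: [-0.5, -0.0, 0.7]
finger_gap: 47.0
clock: 9.98
eef_pos: [503.3, -312.4, 271.7]
eef_rot: [-1.579, -0.006, -0.151]
wrist_force: [-0.2, 0.4, -0.1]
finger_gap: 47.0
clock: 10.4
eef_pos: [503.6, -313.6, 272.7]
eef_rot: [-1.583, -0.0, 0.473]
wrist_force: [0.2, -0.4, -0.1]
finger_gap: 47.2
clock: 10.82
eef_pos: [503.8, -314.9, 273.7]
eef_rot: [-1.582, 0.007, 1.098]
wrist_force: [-0.4, -0.1, 0.2]
finger_gap: 47.1
clock: 11.23
eef_pos: [504.1, -316.2, 274.7]
eef_rot: [-1.577, 0.013, 1.723]
wrist_force: [-0.0, -0.2, -0.8]
finger_gap: 46.9
from [ 504.1 -316.2  274.7] shift [ 44.1 114.6 -88.7] turn [ 0.34 -1.26 -0.77] rows>=3.6
```

```bash
python3 -m handwheel '[[[11,15,-22,0,0,-0.3,0],[22,35,-44,0,-0.5,-0.5,0],[33,60,-66,0,-1,-0.8,0],[44,88,-88.7,0.3,-1.3,-0.8,0],[44,114.6,-88.7,0.3,-1.3,-0.8,0]]]'; python3 -m handwheel '[[[0,0,0,0,0,0,0],[0,0,0,0,0,0,0]]]'; python3 go.py 586 -260.5 59 100; python3 -c "
from h import *
p=shot('wrist','w6')[0]"
```

```text
clock: 11.65
eef_pos: [589.0, -259.3, 159.3]
eef_rot: [-1.573, 0.0, 1.748]
wrist_force: [0.1, 0.1, -0.5]
finger_gap: 46.7
clock: 11.82
eef_pos: [589.3, -259.9, 159.2]
eef_rot: [-1.572, -0.001, 1.748]
wrist_force: [0.6, -0.1, 0.6]
finger_gap: 47.1
from [ 589.3 -259.9  159.2] shift [-1.000e-01  1.002e+02  3.400e+00] turn [0.07 0.17 0.03] rows>=2.4
```

View pics/w6.png

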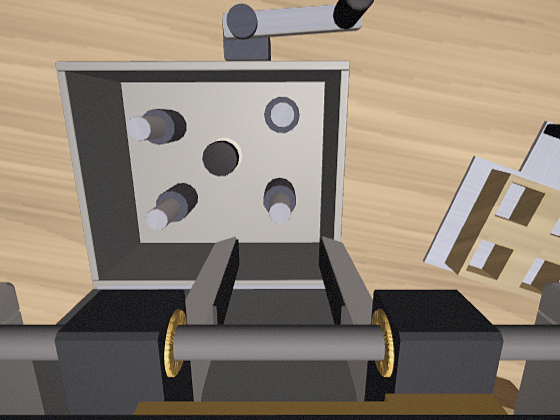

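Bottle A's cap is at (280,212), centred between the fingers; descending.

```bash
python3 -m handwheel '[[[0,30,3,0,0,0,0],[0,60,3,0,0,0,0],[0,85,3,0,0,0,0],[0,100,3,0,0,0,0],[0,100,3,0,0,0,0]]]' 20;python3 -m handwheel '[[[0,0,0,0,0,0,-0.8],[0,0,0,0,0,0,-0.8],[0,0,0,0,0,0,-0.8],[0,0,0,0,0,0,-0.8],[0,0,0,0,0,0,-0.8]]]' 20
```

```text
clock: 12.28
eef_pos: [586.2, -261.7, 60.2]
eef_rot: [-1.573, 0.0, 1.747]
wrist_force: [0.0, -0.6, 0.1]
finger_gap: 46.9
clock: 12.7
eef_pos: [586.5, -261.9, 61.2]
eef_rot: [-1.574, 0.001, 1.747]
wrist_force: [0.4, 0.4, -0.1]
finger_gap: 17.7
```

```bash
python3 -m handwheel '[[[0,-30,0,0,0,0,-0.8],[0,-70,0,0,0,0,-0.8],[0,-110,0,0,0,0,-0.8],[0,-145,0,0,0,0,-0.8],[0,-150,0,0,0,0,-0.8]]]'; python3 go.py 610 -15 215 90
```

```text
clock: 13.12
eef_pos: [587.6, -262.6, 219.1]
eef_rot: [-1.582, 0.007, 1.747]
wrist_force: [0.3, -0.5, -0.2]
finger_gap: 17.7
from [ 587.6 -262.6  219.1] shift [239.9   3.1 -65.3] turn [ 0.69 10.08 -0.36] rows>=6.0
```

```bash
python3 -m handwheel '[[[40,1,-7,0,2,0,-0.8],[80,1,-14,0,4,0,-0.8],[120,2,-25,0,6,0,-0.8],[160,2,-40,0,8,0,-0.8],[200,3,-55,0.7,10,-0.3,-0.8]]]';python3 -m handwheel '[[[35,0,-10,0,0,0,-0.8],[40,0,-10,0,0,0,-0.8],[40,0,-10,0,0,0,-0.8]]]'; python3 -c "
from h import *
p=shot('wrist','w7')[0]"
```

```text
clock: 13.53
eef_pos: [606.1, -56.2, 215.8]
eef_rot: [-1.572, 0.001, 1.57]
wrist_force: [-0.0, -0.8, 0.5]
finger_gap: 17.7
clock: 13.78
eef_pos: [616.2, -14.0, 215.6]
eef_rot: [-1.571, 0.001, 1.574]
wrist_force: [-0.8, 0.0, -0.1]
finger_gap: 17.5
```

View pics/w7.png

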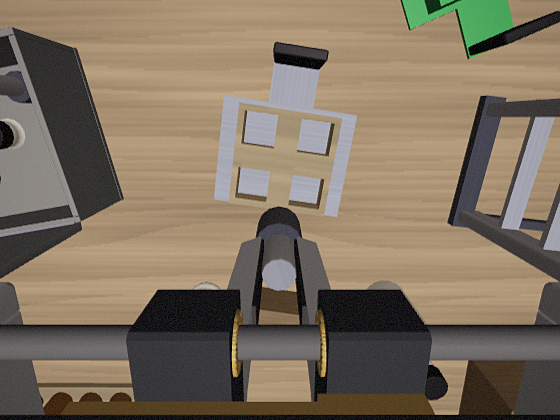

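```bash
cat > tray.py <<'E'
from h import *
def tray_pose(f,c0,yaw0,zs=4.,verbose=True):
    p,d,W,K=load(f); P=p.astype(int)
    m=(P[...,2]>P[...,0]+2)&(P.max(2)>120); m=cv2.morphologyEx(m.astype(np.uint8),cv2.MORPH_OPEN,np.ones((3,3)))
    v,u=np.nonzero(m); o=W[:3,3]; r=np.linalg.solve(K,np.stack([u,v,np.ones(len(u))])).T@W[:3,:3].T
    X=(o+r*((zs-o[2])/r[:,2])[:,None])[:,:2]
    C=cloud(d,W,K)[v,u,2]; X=X[abs(C-zs)<9]
    c=np.array(c0,float);yaw=np.radians(yaw0)
    for i in range(4):
        R=np.array([[np.cos(yaw),-np.sin(yaw)],[np.sin(yaw),np.cos(yaw)]]); L=(X-c)@R
        s=L[(abs(L[:,1])>52)&(abs(L[:,1])<85)&(abs(L[:,0])<70)]
        rc=cv2.minAreaRect(s.astype(np.float32)); (cx,cy),(w,h),a=rc
        a=(a+45)%90-45
        c=c+R@np.array([cx,cy]); yaw+=np.radians(a)
    R=np.array([[np.cos(yaw),-np.sin(yaw)],[np.sin(yaw),np.cos(yaw)]])
    if verbose:
        print('tray',c.round(1),'yaw %.1f'%np.degrees(yaw),'size',np.round((w,h),1))
        for sx in(30,-30):
            for sy in(30,-30): print(' pocket',sx,sy,(c+R@[sx,sy]).round(1))
        print(' handle',(c+R@[-105,0]).round(1))
    return c,yaw,R
if __name__=='__main__':
    import sys
    tray_pose(sys.argv[1],(float(sys.argv[2]),float(sys.argv[3])),float(sys.argv[4]))
E
python3 tray.py w7 572 -10 0; python3 tray.py t4 572 -10 0
python3 - <<'E'
from h import *
p,d,W,K=load('w7')
for z,l in((4,[(226,97),(355,116),(337,216),(215,199)]),(32,[])):
    for q in l: print(onz(W,K,*q,z).round(1), dep(d,W,K,q[0],q[1]+6).round(1))
print(dep(d,W,K,290,155),dep(d,W,K,316,135),dep(d,W,K,277,272))
E
```

```text
tray [587.5 -10.5] yaw -8.1 size [150.  119.8]
 pocket 30 30 [621.4  15. ]
 pocket 30 -30 [613.  -44.4]
 pocket -30 30 [562.   23.5]
 pocket -30 -30 [553.6 -35.9]
 handle [483.6   4.4]
tray [587.3  -9.6] yaw -7.8 size [114.  144.7]
 pocket 30 30 [621.1  16. ]
 pocket 30 -30 [612.9 -43.4]
 pocket -30 30 [561.7  24.2]
 pocket -30 -30 [553.5 -35.2]
 handle [483.3   4.8]
[519.7 -73.8   4. ] [526.1 -73.9   4.9]
[539.6  70.7   4. ] [546.1  70.5   6.5]
[657.4  56.4   4. ] [ 6.665e+02  5.750e+01 -3.000e-01]
[636.5 -91.6   4. ] [644.7 -92.5   1.5]
[580.13006521  -2.96494769  33.44577412] [560.60279664  27.34431981   5.16239246] [613.95059067 -15.68817987 240.11256302]
```

```bash
python3 go.py 621.4 15 110 82
```

```text
from [616.1 -15.7 215.6] shift [ 30.8 105.5  -5.3] turn [ 0.04  8.07 -0.09] rows>=2.6
```

```bash
python3 -m handwheel '[[[15,20,-3,0,4,0,-0.8],[31,45,-5.3,0,8,0,-0.8],[31,75,-5.3,0,8,0,-0.8],[31,100,-5.3,0,8,0,-0.8],[31,105,-5.3,0,8,0,-0.8]]]';python3 -m handwheel '[[[0,0,0,0,0,0,-0.8],[0,0,0,0,0,0,-0.8],[0,0,0,0,0,0,-0.8]]]';python3 go.py 621.4 15 60 82; python3 -c "
from h import *
p=shot('wrist','w8')[0]"
```

```text
clock: 14.25
eef_pos: [619.4, 13.7, 106.2]
eef_rot: [-1.565, 0.002, 1.431]
wrist_force: [-0.2, -0.7, -0.8]
finger_gap: 17.7
clock: 14.5
eef_pos: [620.1, 12.9, 107.8]
eef_rot: [-1.567, 0.002, 1.43]
wrist_force: [0.3, 0.9, -0.6]
finger_gap: 17.6
from [620.1  12.9 107.8] shift [ 2.4 47.8 -1.2] turn [-0.19 -0.07 -0.12] rows>=1.1
```

View pics/w8.png

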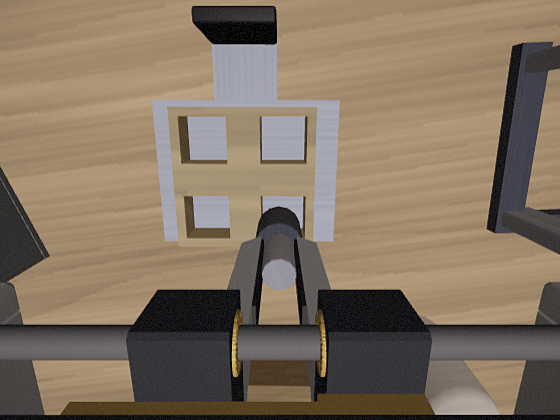

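The bottle's foot at (279,225) is over the near-right pocket, whose centre is about (284,222). I'll correct sideways by +2.4 before descending.

```bash
python3 -m handwheel '[[[2.4,5,-1.5,0,0,0,-0.8],[2.4,10,-1.5,0,0,0,-0.8],[2.4,10,-1.5,0,0,0,-0.8]]]'; python3 go.py 621.4 15 60 82
```

```text
clock: 14.8
eef_pos: [621.8, 15.4, 97.2]
eef_rot: [-1.567, 0.002, 1.43]
wrist_force: [-0.6, -0.5, -1.3]
finger_gap: 17.3
from [621.8  15.4  97.2] shift [-0.3 37.2  0.2] turn [-0.2  -0.04 -0.12] rows>=0.9
```

```bash
python3 -m handwheel '[[[0,10,0,0,0,0,-0.8],[0,20,0,0,0,0,-0.8],[0,30,0,0,0,0,-0.8],[0,35,0,0,0,0,-0.8],[0,37.5,0,0,0,0,-0.8]]]';python3 -m handwheel '[[[0,0,0,0,0,0,-0.8],[0,0,0,0,0,0,-0.8]]]'
```

```text
clock: 15.22
eef_pos: [621.4, 15.2, 59.1]
eef_rot: [-1.566, 0.002, 1.431]
wrist_force: [-4.2, -0.9, 14.8]
finger_gap: 17.2
clock: 15.38
eef_pos: [621.5, 15.2, 59.1]
eef_rot: [-1.566, 0.002, 1.431]
wrist_force: [-2.4, -0.7, 3.2]
finger_gap: 17.4
```

Contact came at z=59.1 against the expected 59.2, so the bottle is seated. Releasing.

```bash
python3 -m handwheel '[[[0,0,0,0,0,0,-0.3],[0,0,0,0,0,0,-0.3],[0,0,0,0,0,0,-0.3],[0,0,0,0,0,0,-0.3]]]'; python3 -m handwheel '[[[0,-25,0,0,0,0,-0.3],[0,-60,0,0,0,0,-0.3],[0,-95,0,0,0,0,-0.2],[0,-130,0,0,0,0,0],[0,-150,0,0,0,0,0]]]';  python3 go.py 512.5 -272 215 100
```

```text
clock: 15.72
eef_pos: [621.4, 15.2, 59.0]
eef_rot: [-1.566, 0.002, 1.431]
wrist_force: [-0.0, 1.0, 0.1]
finger_gap: 33.0
clock: 16.13
eef_pos: [622.9, 15.5, 213.3]
eef_rot: [-1.571, 0.002, 1.431]
wrist_force: [-0.7, -0.0, 0.4]
finger_gap: 45.9
from [622.9  15.5 213.3] shift [-300.1   -1.1   69.1] turn [ -0.03 -18.03  -0.11] rows>=7.4
```

```bash
python3 -m handwheel '[[[-38,0,9,0,-4,0,0],[-76,0,18,0,-8,0,0],[-114,0,27,0,-12,0,0],[-152,0,36,0,-16,0,0],[-190,0,45,0,-18,0,0]]]'; python3 go.py 512.5 -272 160 100
```

```text
clock: 16.55
eef_pos: [550.8, -167.8, 213.8]
eef_rot: [-1.57, 0.002, 1.749]
wrist_force: [0.8, 0.3, -0.8]
finger_gap: 47.1
from [ 550.8 -167.8  213.8] shift [-95.6  54.   56.1] turn [-0.03  0.21 -0.11] rows>=3.0
```

```bash
python3 -m handwheel '[[[-32,10,19,0,0,0,0],[-64,30,38,0,0,0,0],[-95.6,54,56,0,0,0,0],[-95.6,54,56,0,0,0,0],[-95.6,54,56,0,0,0,0]]]'; python3 go.py 512.5 -272 59 100;python3 -c "
from h import *
p=shot('wrist','w9')[0]"
```

```text
clock: 16.97
eef_pos: [511.5, -273.1, 158.7]
eef_rot: [-1.568, 0.0, 1.746]
wrist_force: [0.9, 0.2, 1.0]
finger_gap: 47.0
from [ 511.5 -273.1  158.7] shift [ 0.9 99.7 -1.4] turn [-0.14  0.05 -0.01] rows>=2.4
```

View pics/w9.png

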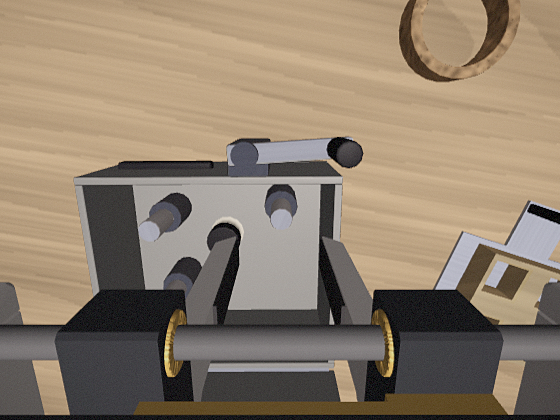

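Bottle B's cap is at (281,218) between the fingers; descending.

```bash
python3 -m handwheel '[[[1,30,-1.4,0,0,0,0],[1,60,-1.4,0,0,0,0],[1,85,-1.4,0,0,0,0],[1,99,-1.4,0,0,0,0],[1,99,-1.4,0,0,0,0]]]' 20;python3 -m handwheel '[[[0,0,0,0,0,0,-0.8],[0,0,0,0,0,0,-0.8],[0,0,0,0,0,0,-0.8],[0,0,0,0,0,0,-0.8],[0,0,0,0,0,0,-0.8]]]' 20
python3 -m handwheel '[[[0,-30,0,0,0,0,-0.8],[0,-70,0,0,0,0,-0.8],[0,-110,0,0,0,0,-0.8],[0,-145,0,0,0,0,-0.8],[0,-150,0,0,0,0,-0.8]]]'; python3 go.py 612 -44 210 82
```

```text
clock: 17.43
eef_pos: [513.5, -269.1, 58.8]
eef_rot: [-1.568, -0.001, 1.75]
wrist_force: [-0.2, 0.7, -0.7]
finger_gap: 46.9
clock: 17.85
eef_pos: [513.9, -269.2, 59.8]
eef_rot: [-1.569, 0.0, 1.75]
wrist_force: [0.3, 0.2, -1.0]
finger_gap: 17.5
clock: 18.27
eef_pos: [515.8, -270.1, 217.1]
eef_rot: [-1.576, 0.007, 1.75]
wrist_force: [1.2, 0.4, -0.4]
finger_gap: 17.9
from [ 515.8 -270.1  217.1] shift [ 205.4    6.4 -134.9] turn [ 0.36 18.25 -0.33] rows>=5.9
```

```bash
python3 -m handwheel '[[[35,1,-22,0,3.5,0,-0.8],[70,2,-44,0,7,0,-0.8],[105,3,-66,0,10.5,0,-0.8],[140,4,-88,0,14,0,-0.8],[173,5,-110,0.4,18,-0.3,-0.8]]]';python3 -m handwheel '[[[38,0,-15,0,0,0,-0.8],[38,0,-15,0,0,0,-0.8],[38,0,-15,0,0,0,-0.8]]]'; python3 -c "
from h import *
p=shot('wrist','w10')[0]"; python3 tray.py w10 587.5 -10.5 -8; python3 go.py 613 -44.4 100 82
```

```text
clock: 18.68
eef_pos: [593.5, -78.2, 211.6]
eef_rot: [-1.571, 0.001, 1.432]
wrist_force: [1.5, -0.4, 0.4]
finger_gap: 17.6
clock: 18.93
eef_pos: [614.0, -40.8, 211.1]
eef_rot: [-1.57, 0.001, 1.436]
wrist_force: [-0.3, -0.7, 0.3]
finger_gap: 17.3
tray [587.5 -10.3] yaw -8.2 size [119.3 150.1]
 pocket 30 30 [621.5  15.1]
 pocket 30 -30 [613.  -44.3]
 pocket -30 30 [562.1  23.7]
 pocket -30 -30 [553.6 -35.7]
 handle [483.6   4.7]
from [613.5 -42.3 211.2] shift [ -2.  111.2   0.2] turn [-0.04  0.16 -0.05] rows>=2.7
```

View pics/w10.png

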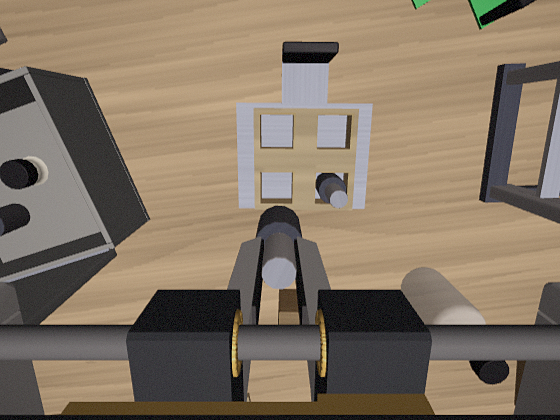

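The tray has not moved and bottle A stands in its pocket at (333,190). B goes into the near-left pocket at (276,187).

```bash
python3 -m handwheel '[[[-2,30,0,0,0,0,-0.8],[-2,70,0,0,0,0,-0.8],[-2,100,0,0,0,0,-0.8],[-2,110,0,0,0,0,-0.8],[-2,110,0,0,0,0,-0.8]]]';python3 -m handwheel '[[[0,0,0,0,0,0,-0.8],[0,0,0,0,0,0,-0.8]]]'; python3 go.py 613 -44.4 58 82
```

```text
clock: 19.4
eef_pos: [611.8, -45.6, 99.2]
eef_rot: [-1.566, 0.001, 1.432]
wrist_force: [1.0, 0.1, 0.4]
finger_gap: 17.9
clock: 19.57
eef_pos: [612.5, -46.3, 101.2]
eef_rot: [-1.568, 0.001, 1.432]
wrist_force: [0.6, -0.1, -0.9]
finger_gap: 17.7
from [612.5 -46.3 101.2] shift [ 2.  43.2 -0.3] turn [-0.14  0.02 -0.06] rows>=1.0
```

```bash
python3 -m handwheel '[[[2,4,0,0,0,0,-0.8],[2,4,0,0,0,0,-0.8],[2,8,0,0,0,0,-0.8]]]'; python3 go.py 613 -44.4 58 82
```

```text
clock: 19.82
eef_pos: [613.4, -44.4, 94.6]
eef_rot: [-1.571, 0.001, 1.432]
wrist_force: [0.7, -0.2, -0.6]
finger_gap: 17.7
from [613.4 -44.4  94.6] shift [-0.  36.6  0.4] turn [ 0.01  0.03 -0.06] rows>=0.9
```

```bash
python3 -m handwheel '[[[0,10,0,0,0,0,-0.8],[0,20,0,0,0,0,-0.8],[0,30,0,0,0,0,-0.8],[0,35,0,0,0,0,-0.8],[0,37,0,0,0,0,-0.8]]]';python3 -m handwheel '[[[0,0,0,0,0,0,-0.8],[0,0,0,0,0,0,-0.3],[0,0,0,0,0,0,-0.3],[0,0,0,0,0,0,-0.3],[0,0,0,0,0,0,-0.3]]]'
```

```text
clock: 20.23
eef_pos: [613.3, -44.4, 57.0]
eef_rot: [-1.57, 0.001, 1.432]
wrist_force: [-6.0, 0.7, 16.6]
finger_gap: 17.7
clock: 20.65
eef_pos: [613.2, -44.3, 56.8]
eef_rot: [-1.57, 0.001, 1.432]
wrist_force: [-0.5, 0.7, 0.1]
finger_gap: 33.0
```

Seated (56.8 against the expected 57.8). Going on to bottle C at (608.4,-355.4).

```bash
python3 -m handwheel '[[[0,-25,0,0,0,0,-0.3],[0,-60,0,0,0,0,-0.3],[0,-95,0,0,0,0,-0.2],[0,-130,0,0,0,0,0],[0,-155,0,0,0,0,0]]]';  python3 go.py 585 -330 215 100
```

```text
clock: 21.07
eef_pos: [613.7, -44.3, 215.0]
eef_rot: [-1.572, 0.001, 1.432]
wrist_force: [0.1, -0.2, 0.5]
finger_gap: 45.9
from [613.7 -44.3 215. ] shift [-287.     0.3  -11.2] turn [  0.08 -17.97  -0.07] rows>=6.9
```

```bash
python3 -m handwheel '[[[-38,0,5,0,-4,0,0],[-76,0,5,0,-8,0,0],[-114,0,2,0,-12,0,0],[-152,0,-2,0,-16,0,0],[-190,0,-5,0,-18,0,0]]]'; python3 go.py 608.4 -355.4 160 100
```

```text
clock: 21.48
eef_pos: [592.0, -234.9, 215.4]
eef_rot: [-1.572, 0.002, 1.75]
wrist_force: [0.8, 0.4, 0.4]
finger_gap: 47.0
from [ 592.  -234.9  215.4] shift [-121.4   55.5    5.5] turn [ 0.09  0.28 -0.09] rows>=3.2
```

```bash
python3 -m handwheel '[[[-40,10,2,0,0,0,0],[-80,30,4,0,0,0,0],[-121,55.5,5.5,0,0,0,0],[-121,55.5,5.5,0,0,0,0],[-121,55.5,5.5,0,0,0,0]]]';  python3 go.py 608.4 -355.4 59 100;python3 -c "
from h import *
p=shot('wrist','w11')[0]"
```

```text
clock: 21.9
eef_pos: [607.0, -356.8, 156.8]
eef_rot: [-1.569, -0.001, 1.747]
wrist_force: [0.3, 0.1, 0.2]
finger_gap: 47.2
from [ 607.  -356.8  156.8] shift [ 1.1 97.8 -1.8] turn [-0.09  0.11  0.07] rows>=2.3
```

View pics/w11.png

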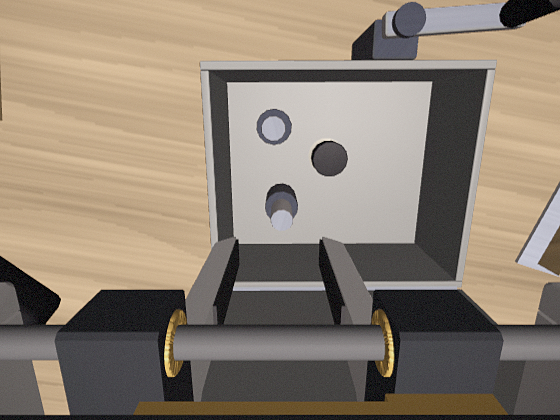

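Cap C is at (281,218), centred; descending.

```bash
python3 -m handwheel '[[[1,30,-2,0,0,0,0],[1,60,-2,0,0,0,0],[1,85,-2,0,0,0,0],[1,97,-2,0,0,0,0],[1,97,-2,0,0,0,0]]]' 20;python3 -m handwheel '[[[0,0,0,0,0,0,-0.8],[0,0,0,0,0,0,-0.8],[0,0,0,0,0,0,-0.8],[0,0,0,0,0,0,-0.8],[0,0,0,0,0,0,-0.8]]]' 20
python3 -m handwheel '[[[0,-30,0,0,0,0,-0.8],[0,-70,0,0,0,0,-0.8],[0,-110,0,0,0,0,-0.8],[0,-145,0,0,0,0,-0.8],[0,-150,0,0,0,0,-0.8]]]'; python3 go.py 590 20 215 82
```

```text
clock: 22.37
eef_pos: [609.4, -351.9, 60.3]
eef_rot: [-1.569, -0.002, 1.75]
wrist_force: [-0.4, 0.2, 1.1]
finger_gap: 46.8
clock: 22.78
eef_pos: [609.7, -352.1, 61.5]
eef_rot: [-1.57, -0.001, 1.75]
wrist_force: [-0.2, -0.2, -0.6]
finger_gap: 17.4
clock: 23.2
eef_pos: [611.2, -353.2, 219.8]
eef_rot: [-1.578, 0.006, 1.75]
wrist_force: [0.5, 0.0, 0.2]
finger_gap: 17.7
from [ 611.2 -353.2  219.8] shift [371.1   2.8 -45.7] turn [ 0.45 18.28 -0.3 ] rows>=9.0
```

```bash
python3 -m handwheel '[[[38,0,4,0,3.5,0,-0.8],[77,0,6,0,7,0,-0.8],[115,0,4,0,10.5,0,-0.8],[153,0,0,0,14,0,-0.8],[190,0,-10,0.4,18,-0.3,-0.8]]]'; python3 go.py 590 20 215 82
```

```text
clock: 23.62
eef_pos: [586.0, -163.0, 219.0]
eef_rot: [-1.572, -0.0, 1.432]
wrist_force: [0.4, -0.4, 0.4]
finger_gap: 17.6
from [ 586. -163.  219.] shift [181.8   4.   21.3] turn [0.07 0.07 0.  ] rows>=4.4
```

```bash
python3 -m handwheel '[[[38,0,4,0,0,0,-0.8],[77,0,8,0,0,0,-0.8],[115,0,12,0,0,0,-0.8],[153,1,12,0,0,0,-0.8],[184,2,12,0,0,0,-0.8]]]';python3 -m handwheel '[[[0,0,0,0,0,0,-0.8],[0,0,0,0,0,0,-0.8]]]'; python3 -c "
from h import *
p=shot('wrist','w12')[0]"; python3 tray.py w12 587.5 -10.5 -8; python3 go.py 562 23.7 150 82
```

```text
clock: 24.03
eef_pos: [599.3, 23.5, 217.2]
eef_rot: [-1.573, -0.0, 1.433]
wrist_force: [0.2, 0.1, -0.7]
finger_gap: 17.3
clock: 24.2
eef_pos: [599.3, 25.0, 217.1]
eef_rot: [-1.572, -0.0, 1.436]
wrist_force: [0.1, -0.6, 0.1]
finger_gap: 17.8
tray [587.1 -10.5] yaw -8.1 size [118.8 150. ]
 pocket 30 30 [621.   14.9]
 pocket 30 -30 [612.6 -44.5]
 pocket -30 30 [561.6  23.4]
 pocket -30 -30 [553.2 -36. ]
 handle [483.2   4.3]
from [599.3  23.6 217.2] shift [-5.  67.1 37. ] turn [0.1  0.17 0.01] rows>=1.8
```

View pics/w12.png

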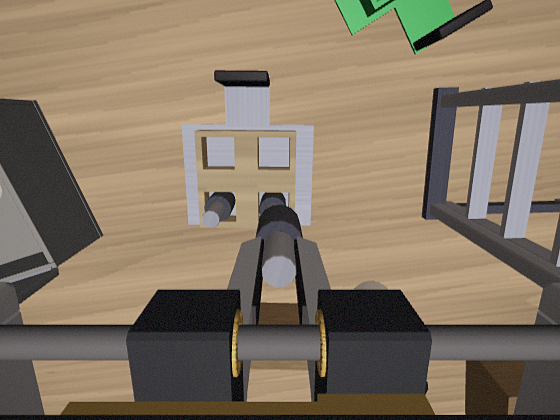

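Both seated bottles are at (215,208) and (270,205). The next pocket is far-right, at (274,152).

```bash
python3 -m handwheel '[[[-2,10,18,0,0,0,-0.8],[-5,25,37,0,0,0,-0.8],[-5,65,37,0,0,0,-0.8],[-5,100,37,0,0,0,-0.8],[-5,117,37,0,0,0,-0.8]]]';python3 -m handwheel '[[[0,0,0,0,0,0,-0.8],[0,0,0,0,0,0,-0.8]]]'; python3 go.py 562 23.6 59 82
```

```text
clock: 24.67
eef_pos: [560.3, 22.1, 96.4]
eef_rot: [-1.569, 0.001, 1.432]
wrist_force: [0.1, -0.1, -1.3]
finger_gap: 17.6
clock: 24.83
eef_pos: [559.8, 20.7, 95.8]
eef_rot: [-1.566, 0.001, 1.43]
wrist_force: [0.4, 0.5, -0.5]
finger_gap: 17.5
from [559.8  20.7  95.8] shift [ 3.2 36.8 -2. ] turn [-0.25 -0.04 -0.05] rows>=0.9
```

```bash
python3 -m handwheel '[[[3,0,-2,0,0,0,-0.8],[3,0,-2,0,0,0,-0.8],[3,0,-2,0,0,0,-0.8]]]'; python3 go.py 562 23.6 59 82
```

```text
clock: 25.08
eef_pos: [563.0, 23.2, 97.3]
eef_rot: [-1.569, 0.001, 1.43]
wrist_force: [-0.7, -0.8, 0.3]
finger_gap: 17.6
from [563.   23.2  97.3] shift [ 0.3 38.3  1. ] turn [-0.11 -0.06 -0.04] rows>=0.9
```

```bash
python3 -m handwheel '[[[0,10,1,0,0,0,-0.8],[0,20,1,0,0,0,-0.8],[0,30,1,0,0,0,-0.8],[0,35,1,0,0,0,-0.8],[0,38.5,1,0,0,0,-0.8]]]';python3 -m handwheel '[[[0,0,0,0,0,0,-0.8],[0,0,0,0,0,0,-0.3],[0,0,0,0,0,0,-0.3],[0,0,0,0,0,0,-0.3],[0,0,0,0,0,0,-0.3]]]'
```

```text
clock: 25.5
eef_pos: [562.0, 23.4, 58.5]
eef_rot: [-1.569, 0.001, 1.43]
wrist_force: [-5.0, -0.2, 25.4]
finger_gap: 17.9
clock: 25.92
eef_pos: [561.9, 23.4, 58.3]
eef_rot: [-1.568, 0.001, 1.43]
wrist_force: [-0.0, 0.6, 0.0]
finger_gap: 32.8
```

Seated (58.3 against 59.5). Now bottle D at (540.7,-373.8).

```bash
python3 -m handwheel '[[[0,-25,0,0,0,0,-0.3],[0,-60,0,0,0,0,-0.3],[0,-95,0,0,0,0,-0.2],[0,-130,0,0,0,0,0],[0,-155,0,0,0,0,0]]]';  python3 -m handwheel '[[[-38,0,0,0,-4,0,0],[-76,0,0,0,-8,0,0],[-114,0,0,0,-12,0,0],[-152,0,0,0,-16,0,0],[-190,0,0,0,-18,0,0]]]'; python3 go.py 540.7 -373.8 215 100
```

```text
clock: 26.33
eef_pos: [562.7, 23.5, 216.5]
eef_rot: [-1.571, 0.0, 1.43]
wrist_force: [0.8, -0.8, -0.1]
finger_gap: 46.0
clock: 26.75
eef_pos: [535.5, -166.3, 216.6]
eef_rot: [-1.571, 0.001, 1.749]
wrist_force: [1.3, -0.6, -0.9]
finger_gap: 47.1
from [ 535.5 -166.3  216.6] shift [-205.2    1.7   31.6] turn [ 0.02  0.2  -0.03] rows>=5.0
```

```bash
python3 -m handwheel '[[[-41,0,6,0,0,0,0],[-82,0,12,0,0,0,0],[-123,0,19,0,0,0,0],[-164,1,25,0,0,0,0],[-205,2,31.5,0,0,0,0]]]';python3 -m handwheel '[[[0,30,0,0,0,0,0],[0,55,0,0,0,0,0],[0,55,0,0,0,0,0]]]'; python3 go.py 540.7 -373.8 59 100;python3 -c "
from h import *
p=shot('wrist','w13')[0]"
```

```text
clock: 27.17
eef_pos: [540.4, -375.0, 214.7]
eef_rot: [-1.571, 0.001, 1.749]
wrist_force: [0.3, 0.9, -0.3]
finger_gap: 47.2
clock: 27.42
eef_pos: [538.5, -374.5, 153.9]
eef_rot: [-1.566, -0.006, 1.748]
wrist_force: [0.3, 0.0, -0.4]
finger_gap: 46.9
from [ 538.5 -374.5  153.9] shift [-0.3 94.9 -2.8] turn [-0.29  0.13  0.32] rows>=2.3
```

View pics/w13.png

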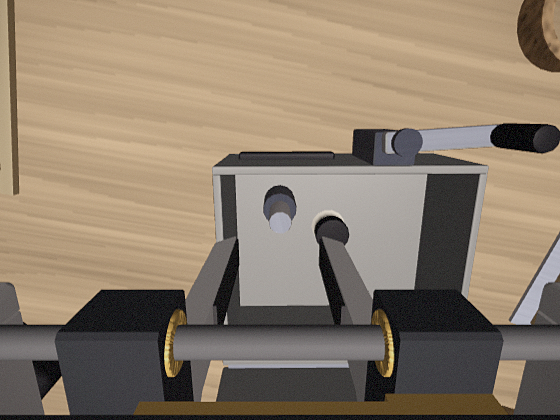

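Cap D is at (280,222). The jar at (333,232) stays below fingertip height. Descending.

```bash
python3 -m handwheel '[[[0,30,-3,0,0,0,0],[0,60,-3,-0.3,0,0.3,0],[0,85,-3,-0.3,0,0.3,0],[0,95,-3,-0.3,0,0.3,0],[0,95,-3,-0.3,0,0.3,0]]]' 20;python3 -m handwheel '[[[0,0,0,0,0,0,-0.8],[0,0,0,0,0,0,-0.8],[0,0,0,0,0,0,-0.8],[0,0,0,0,0,0,-0.8],[0,0,0,0,0,0,-0.8]]]' 20
python3 -m handwheel '[[[0,-30,0,0,0,0,-0.8],[0,-70,0,0,0,0,-0.8],[0,-110,0,0,0,0,-0.8],[0,-145,0,0,0,0,-0.8],[0,-150,0,0,0,0,-0.8]]]'; python3 go.py 590 -36 215 82
```

```text
clock: 27.88
eef_pos: [542.0, -373.1, 61.6]
eef_rot: [-1.572, 0.001, 1.749]
wrist_force: [-0.5, -0.8, -0.5]
finger_gap: 47.0
clock: 28.3
eef_pos: [542.3, -373.3, 62.6]
eef_rot: [-1.573, 0.002, 1.749]
wrist_force: [-0.5, 0.1, -0.3]
finger_gap: 17.8
clock: 28.72
eef_pos: [543.3, -374.2, 220.5]
eef_rot: [-1.58, 0.009, 1.749]
wrist_force: [1.1, 0.6, 0.1]
finger_gap: 17.6
from [ 543.3 -374.2  220.5] shift [ 324.6    3.5 -105.9] turn [ 0.58 18.21 -0.44] rows>=8.2
```

Seat height for D will be 62.6-6+4 = 60.6.

```bash
python3 -m handwheel '[[[38,0,-8,0,3.5,0,-0.8],[76,0,-16,0,7,0,-0.8],[114,1,-24,0,10.5,0,-0.8],[152,1,-32,0,14,0,-0.8],[190,2,-45,0.5,18,-0.4,-0.8]]]'; python3 go.py 590 -36 215 82
```

```text
clock: 29.13
eef_pos: [553.2, -177.6, 217.4]
eef_rot: [-1.573, 0.001, 1.431]
wrist_force: [1.6, -0.3, -0.8]
finger_gap: 17.7
from [ 553.2 -177.6  217.4] shift [145.3   2.4 -16.8] turn [ 0.11  0.01 -0.04] rows>=3.5
```

```bash
python3 -m handwheel '[[[38,0,-5,0,0,0,-0.8],[76,0,-9,0,0,0,-0.8],[114,1,-13,0,0,0,-0.8],[145,1,-17,0,0,0,-0.8],[145,1,-17,0,0,0,-0.8]]]'; python3 -c "
from h import *
p=shot('wrist','w14')[0]"; python3 tray.py w14 587.5 -10.5 -8; python3 go.py 553.4 -36 150 82
```

```text
clock: 29.55
eef_pos: [590.8, -31.4, 216.2]
eef_rot: [-1.573, -0.0, 1.436]
wrist_force: [-0.4, 0.1, -0.7]
finger_gap: 17.2
tray [587.8 -10.4] yaw -8.1 size [119.8 150. ]
 pocket 30 30 [621.7  15.1]
 pocket 30 -30 [613.2 -44.3]
 pocket -30 30 [562.3  23.6]
 pocket -30 -30 [553.8 -35.8]
 handle [483.8   4.5]
from [590.4 -33.9 216.2] shift [-7.1 66.1 36.5] turn [ 0.1   0.22 -0.03] rows>=1.8
```

View pics/w14.png

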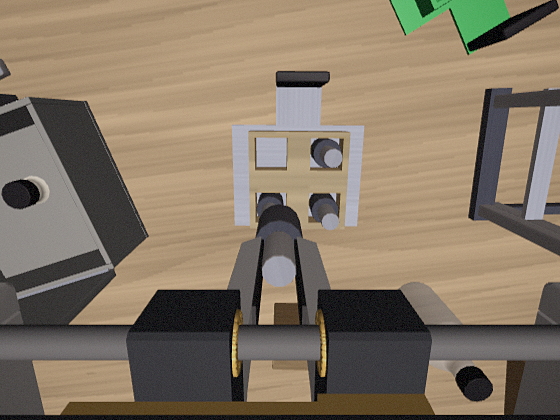

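Only the far-left pocket at (271,152) is left, and the tray has not moved.

```bash
python3 -m handwheel '[[[-3,10,18,0,0,0,-0.8],[-6,25,36,0,0,0,-0.8],[-6,65,36,0,0,0,-0.8],[-6,100,36,0,0,0,-0.8],[-6,115,36,0,0,0,-0.8]]]';python3 -m handwheel '[[[0,0,0,0,0,0,-0.8],[0,0,0,0,0,0,-0.8]]]'; python3 go.py 553.7 -36 60 82
```

```text
clock: 30.02
eef_pos: [552.0, -35.9, 97.1]
eef_rot: [-1.568, 0.001, 1.434]
wrist_force: [0.2, 0.7, -0.7]
finger_gap: 17.7
clock: 30.18
eef_pos: [551.3, -36.8, 96.4]
eef_rot: [-1.566, 0.001, 1.433]
wrist_force: [0.5, -1.2, 0.2]
finger_gap: 18.0
from [551.3 -36.8  96.4] shift [ 1.2 36.4 -2.5] turn [-0.29  0.09 -0.05] rows>=0.9
```

```bash
python3 -m handwheel '[[[1,0,-2.5,0,0,0,-0.8],[1,0,-2.5,0,0,0,-0.8],[1,0,-2.5,0,0,0,-0.8]]]'; python3 go.py 553.7 -36 60 82
```

```text
clock: 30.43
eef_pos: [554.6, -36.4, 97.7]
eef_rot: [-1.568, 0.001, 1.433]
wrist_force: [0.7, 0.9, -0.9]
finger_gap: 17.6
from [554.6 -36.4  97.7] shift [ 0.4 37.8  0.9] turn [-0.16  0.08 -0.05] rows>=0.9
```

```bash
python3 -m handwheel '[[[0.4,10,1,0,0,0,-0.8],[0.4,20,1,0,0,0,-0.8],[0.4,30,1,0,0,0,-0.8],[0.4,35,1,0,0,0,-0.8],[0.4,37.5,1,0,0,0,-0.8]]]';python3 -m handwheel '[[[0,0,0,0,0,0,-0.8],[0,0,0,0,0,0,-0.3],[0,0,0,0,0,0,-0.3],[0,0,0,0,0,0,-0.3],[0,0,0,0,0,0,-0.3]]]';python3 -m handwheel '[[[0,-25,0,0,0,0,-0.3],[0,-60,0,0,0,0,-0.3],[0,-95,0,0,0,0,-0.2],[0,-130,0,0,0,0,0],[0,-155,0,0,0,0,0]]]'; python3 go.py 630 -10 270 90
```

```text
clock: 30.85
eef_pos: [553.6, -35.9, 59.9]
eef_rot: [-1.568, 0.001, 1.433]
wrist_force: [-5.1, 1.9, 21.0]
finger_gap: 17.5
clock: 31.27
eef_pos: [553.5, -35.8, 59.6]
eef_rot: [-1.567, 0.001, 1.433]
wrist_force: [0.7, -0.7, 0.2]
finger_gap: 32.6
clock: 31.68
eef_pos: [554.4, -35.8, 217.8]
eef_rot: [-1.57, 0.001, 1.433]
wrist_force: [0.2, -0.3, 1.0]
finger_gap: 45.8
from [554.4 -35.8 217.8] shift [ 35.9 -52.3 -71.3] turn [-0.05 -7.91 -0.04] rows>=2.3
```

```bash
python3 -m handwheel '[[[12,-15,-24,0,-3,0,0],[24,-30,-48,0,-5,0,0],[36,-50,-71,0,-8,0,0],[36,-50,-71,0,-8,0,0],[36,-50,-71,0,-8,0,0]]]'; python3 - <<'E'
from h import *
p=shot('wrist','w15')[0]; p=shot('scene','s15')[0]; crop(p,'s15c',240,225,330,310,8)
E
python3 tray.py w15 587.5 -10.5 -8
```

```text
clock: 32.1
eef_pos: [630.3, -9.6, 267.5]
eef_rot: [-1.57, 0.001, 1.573]
wrist_force: [0.7, -0.1, -0.8]
finger_gap: 47.0
tray [587.5 -10.6] yaw -8.1 size [119.8 150. ]
 pocket 30 30 [621.5  14.9]
 pocket 30 -30 [613.  -44.5]
 pocket -30 30 [562.1  23.4]
 pocket -30 -30 [553.6 -36. ]
 handle [483.6   4.3]
```

View pics/w15.png

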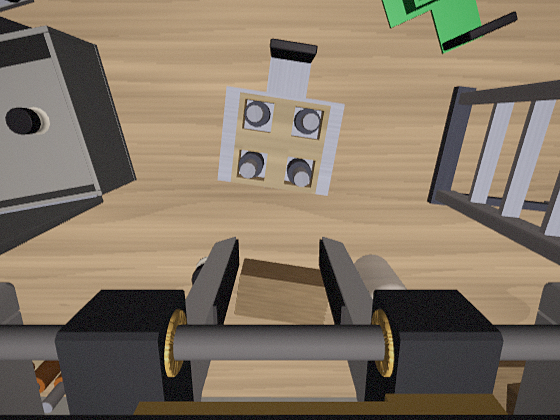

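View pics/s15c.png

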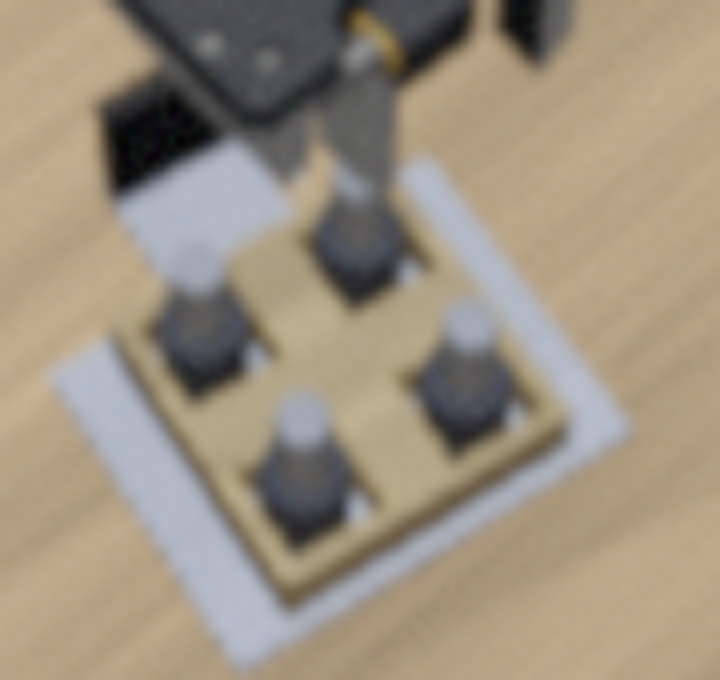

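All four bottles stand in the pockets: w15 (257,114), (307,121), (250,166) and (299,172). Now the lid; I'll re-grasp its grip where I left it.

```bash
python3 go.py 640 -200 325 100; python3 -m handwheel '[[[-38,-12,0,0,-2,0,0.3],[-76,-24,0,0,-4,0,0.3],[-114,-36,-2,0,-6,0,0.3],[-152,-48,-4,0,-8,0,0.3],[-190,-57,-8,0,-10,0,0.3]]]';python3 go.py 710 -336 320 100.1
```

```text
from [629.  -10.1 266.6] shift [-190.   -58.3  -10.7] turn [-0.16 -9.96 -0.02] rows>=4.8
clock: 32.62
eef_pos: [636.0, -202.1, 324.4]
eef_rot: [-1.568, 0.0, 1.747]
wrist_force: [-0.2, 0.3, 0.7]
finger_gap: 61.2
from [ 636.  -202.1  324.4] shift [-144.8    4.2  -49.4] turn [-0.18 -0.02 -0.01] rows>=3.7
```

```bash
python3 -m handwheel '[[[-37,0,-13,0,0,0,0.3],[-73,0,-25,0,0,0,0.3],[-110,0,-37,0,0,0,0.3],[-145,0,-49.5,0,0,0,0.3],[-145,0,-49.5,0,0,0,0.3]]]';python3 -m handwheel '[[[0,0,0,0,0,0,0.3],[0,0,0,0,0,0,0.3]]]'; python3 go.py 710.3 -336 231 100.1;python3 -c "
from h import *
p=shot('wrist','w16')[0]"
```

```text
clock: 33.03
eef_pos: [706.3, -336.4, 321.0]
eef_rot: [-1.568, -0.0, 1.745]
wrist_force: [54.4, -26.3, 57.4]
finger_gap: 61.1
clock: 33.2
eef_pos: [705.3, -337.9, 315.9]
eef_rot: [-1.561, -0.005, 1.742]
wrist_force: [-0.3, 1.0, 1.1]
finger_gap: 61.5
from [ 705.3 -337.9  315.9] shift [ 0.6 84.9 -6. ] turn [-0.54 -0.28  0.28] rows>=2.0
```

View pics/w16.png

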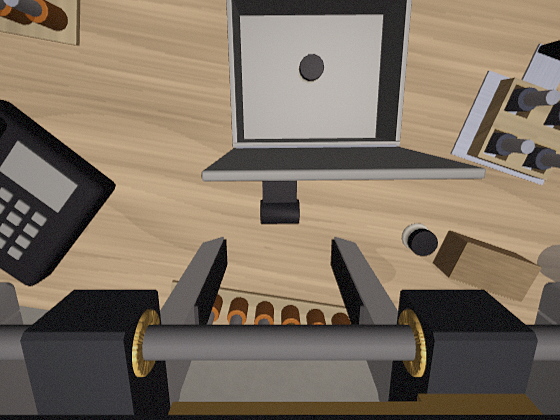

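```bash
python3 - <<'E'
from h import *
p,d,W,K=load('w16'); C=cloud(d,W,K)
m=np.zeros(d.shape,bool); m[196:224,255:305]=1; m&=(p.max(2)<60)&(C[...,2]>150)
X=C[m]; print(len(X),X.mean(0),np.percentile(X,[5,50,95],axis=0).round(1)); print(read_state()['joints'])
print('lidtop edge',dep(d,W,K,345,173))
E
```

```text
955 [ 696.42717111 -339.91689721  249.58603208] [[ 687.4 -352.2  245.6]
 [ 696.1 -340.2  249.3]
 [ 706.3 -326.7  251.5]]
[-4.91694423e-01  9.68956909e-01  2.37681877e-01 -1.98768186e-03
  1.93886470e+00 -2.23580074e+00]
lidtop edge [ 659.1674239  -299.63518848  261.92739265]
```

```bash
python3 go.py 697 -339.8 231 100.1
```

```text
from [ 705.8 -337.1  319.9] shift [-1.3 88.9  8.8] turn [-0.24 -0.21  0.05] rows>=2.1
```

```bash
python3 -m handwheel '[[[-1,10,9,0,0,0,0.3],[-1,30,9,0,0,0,0.3],[-1,55,9,0,0,0,0.3],[-1,75,9,0,0,0,0.3],[-1,88,9,0,0,0,0.3]]]' 20;python3 -m handwheel '[[[0,0,0,0,0,0,0],[0,0,0,0,0,0,-0.5],[0,0,0,0,0,0,-0.5],[0,0,0,0,0,0,-0.5],[0,0,0,0,0,0,-0.5]]]' 20
```

```text
clock: 33.67
eef_pos: [696.7, -338.8, 232.8]
eef_rot: [-1.569, 0.001, 1.744]
wrist_force: [1.2, -1.0, -0.1]
finger_gap: 61.1
clock: 34.08
eef_pos: [697.0, -338.9, 234.4]
eef_rot: [-1.571, 0.002, 1.744]
wrist_force: [0.3, -0.0, -0.3]
finger_gap: 31.1
```

```bash
python3 -m handwheel '[[[0,-3.2,22.9,0,0,0,-0.5],[0,-3.4,38.3,0,0,0,-0.5],[0,-2.1,53.7,0,0,0,-0.5],[0,0.7,68.9,0,0,0,-0.5],[0,5,83.7,0,0,0,-0.5]]]'
```

```text
clock: 34.5
eef_pos: [614.5, -353.4, 230.9]
eef_rot: [-1.573, 0.004, 1.744]
wrist_force: [1.9, -0.9, 3.1]
finger_gap: 29.6
```

```bash
python3 -m handwheel '[[[0,5.8,14.2,0,0,0,-0.5],[0,13,27.9,0,0,0,-0.5],[0,21.5,40.7,0,0,0,-0.5],[0,31.3,52.7,0,0,0,-0.5],[0,42.2,63.6,0,0,0,-0.5]]]'
```

```text
clock: 34.92
eef_pos: [551.5, -364.9, 190.7]
eef_rot: [-1.575, 0.006, 1.744]
wrist_force: [-5.1, 1.1, 7.3]
finger_gap: 29.8
```

```bash
python3 -m handwheel '[[[0,11.9,9.7,0,0,0,-0.5],[0,24.8,18.3,0,0,0,-0.5],[0,38.4,25.5,0,0,0,-0.5],[0,52.7,31.3,0,0,0,-0.5],[0,66,35,0,0,0,-0.5]]]'
```

```text
clock: 35.33
eef_pos: [516.3, -371.4, 124.9]
eef_rot: [-1.574, 0.005, 1.744]
wrist_force: [-7.1, 3.0, 4.8]
finger_gap: 29.6
```

```bash
python3 -m handwheel '[[[0,2,0,0,0,0,-0.5],[0,4,0,0,0,0,-0.5],[0,4,0,0,0,0,-0.5]]]'; python3 -m handwheel '[[[0,2,0,0,0,0,-0.5],[0,4,0,0,0,0,-0.5],[0,4,0,0,0,0,-0.5]]]'
```

```text
clock: 35.58
eef_pos: [515.3, -371.6, 121.1]
eef_rot: [-1.571, 0.004, 1.743]
wrist_force: [-11.9, 0.6, 0.9]
finger_gap: 29.5
clock: 35.83
eef_pos: [514.7, -371.6, 117.7]
eef_rot: [-1.57, 0.004, 1.743]
wrist_force: [-10.3, 0.7, 0.5]
finger_gap: 30.2
```

```bash
python3 -m handwheel '[[[0,2,0,0,0,0,-0.5],[0,4,0,0,0,0,-0.5],[0,4,0,0,0,0,-0.5]]]'; python3 -c "
from h import *
p=shot('scene','s17')[0]; crop(p,'s17c',80,250,280,400,4)"
```

```text
clock: 36.08
eef_pos: [514.2, -371.7, 114.4]
eef_rot: [-1.569, 0.003, 1.743]
wrist_force: [-8.5, 1.8, 2.4]
finger_gap: 29.8
```

View pics/s17c.png

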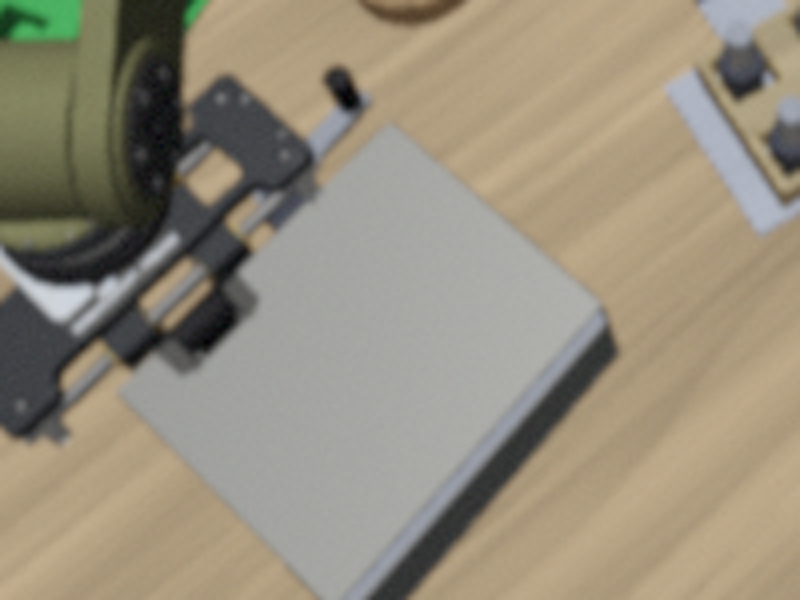

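```bash
python3 -m handwheel '[[[0,2,0,0,0,0,-0.5],[0,3,0,0,0,0,-0.5],[0,3,0,0,0,0,-0.5]]]'; python3 -m handwheel '[[[0,0,0,0,0,0,0.2],[0,0,0,0,0,0,0.3],[0,0,0,0,0,0,0.3],[0,0,0,0,0,0,0.3],[0,0,0,0,0,0,0.3]]]';  python3 -m handwheel '[[[0,-30,0,0,0,0,0.3],[0,-70,0,0,0,0,0.3],[0,-110,0,0,0,0,0.3],[0,-110,0,0,0,0,0.3]]]'; python3 -c "
from h import *
p,d,W,K=shot('scene','s18'); C=cloud(d,W,K)
Y=np.deg2rad(10.4);R=np.array([[np.cos(Y),-np.sin(Y)],[np.sin(Y),np.cos(Y)]])
L=(C[...,:2]-[571,-317])@R
for x in(-70,-40,0,40,70):
    m=(abs(L[...,0]-x)<8)&(L[...,1]>-90)&(L[...,1]<80)&(C[...,2]>60)&(C[...,2]<125); print(x,np.median(C[m][:,2]).round(1),m.sum())
"
```

```text
clock: 36.38
eef_pos: [513.9, -371.8, 112.1]
eef_rot: [-1.567, 0.003, 1.743]
wrist_force: [-8.3, 2.6, 2.3]
finger_gap: 30.0
clock: 36.8
eef_pos: [514.1, -371.8, 112.3]
eef_rot: [-1.568, 0.003, 1.743]
wrist_force: [0.2, -0.0, -0.7]
finger_gap: 59.2
clock: 37.13
eef_pos: [516.1, -372.8, 231.2]
eef_rot: [-1.576, 0.012, 1.743]
wrist_force: [0.2, 0.1, 1.6]
finger_gap: 61.4
-70 99.8 441
-40 99.1 567
0 98.3 588
40 97.6 620
70 96.9 643
```

The lid is shut; the measured slope is about 0.02 rad. Next: turn the tool and measure the rack.

```bash
python3 -m handwheel '[[[30,-10,0,0,7.1,0,0.3],[65,-20,0,0,14.2,0,0.3],[100,-30,0,0,21.3,0,0.3],[135,-40,0,0,28.4,0,0.3],[170,-50,0,0,35.5,0,0.3]]]'; python3 go.py 560 40 320 -8
```

```text
clock: 37.6
eef_pos: [485.4, -202.7, 274.8]
eef_rot: [-1.577, 0.006, 1.117]
wrist_force: [0.8, 0.3, 0.5]
finger_gap: 61.3
from [ 485.4 -202.7  274.8] shift [250.6 -46.9  39. ] turn [ 0.5  72.01 -0.09] rows>=10.1
```

```bash
python3 -m handwheel '[[[25,-5,4,0,7.1,0,0.3],[50,-10,8,0,14.2,0,0.3],[75,-15,12,0,21.3,0,0.3],[100,-20,16,0,28.4,0,0.3],[125,-23,20,0,35.5,0,0.3]]]'; python3 go.py 580 100 330 -6
```

```text
clock: 38.02
eef_pos: [522.3, -80.1, 296.6]
eef_rot: [-1.579, 0.002, 0.493]
wrist_force: [-0.0, 0.3, 0.8]
finger_gap: 60.9
from [522.3 -80.1 296.6] shift [136.  -34.7 131.2] turn [4.600e-01 3.422e+01 3.000e-02] rows>=4.8
```

```bash
python3 -m handwheel '[[[27,-7,26,0,6.8,0,0.3],[54,-14,52,0,13.7,0,0.3],[81,-21,78,0,20.5,0,0.3],[108,-28,104,0.4,27.4,0,0.3],[136,-34,131,0.4,34.2,0,0.3]]]'; python3 -m handwheel '[[[0,0,0,0,0,0,0.3],[0,0,0,0,0,0,0.3]]]'; python3 -c "
from h import *
p=shot('wrist','w19')[0]"
```

```text
clock: 38.43
eef_pos: [580.0, 100.5, 328.6]
eef_rot: [-1.572, 0.0, -0.097]
wrist_force: [0.9, -0.3, -0.0]
finger_gap: 61.5
clock: 38.6
eef_pos: [580.0, 102.3, 327.2]
eef_rot: [-1.572, 0.002, -0.094]
wrist_force: [-0.1, -0.8, -0.2]
finger_gap: 61.5
```

View pics/w19.png

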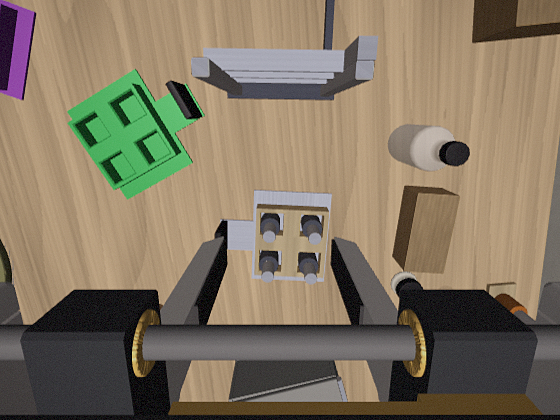

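```bash
python3 -m handwheel '[[[0,-5,40,0,0,0,0.3],[0,-10,80,0,0,0,0.3],[0,-10,115,0,0,0,0.3],[0,-10,115,0,0,0,0.3],[0,-10,115,0,0,0,0.3]]]'; python3 -c "
from h import *
p=shot('wrist','w20')[0]"
```

```text
clock: 39.07
eef_pos: [590.6, 215.3, 336.2]
eef_rot: [-1.573, 0.003, -0.092]
wrist_force: [-0.6, -0.3, -0.1]
finger_gap: 61.1
```

View pics/w20.png

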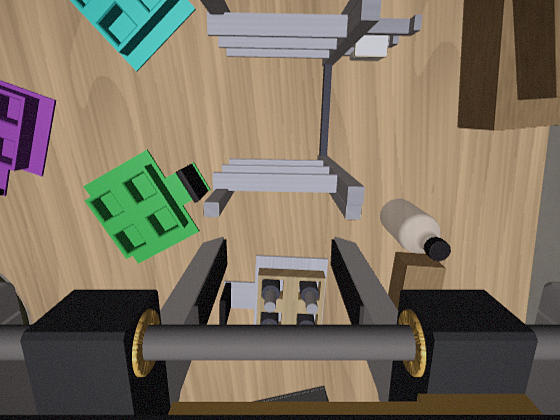

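The view shows the rack: near-side rails at (275,175), far-side rails at (280,40), post tops at (211,208) and (354,210), and the white clip at (370,45).

```bash
python3 - <<'E'
from h import *
p,d,W,K=load('w20'); C=cloud(d,W,K)
for lo,hi in((226,245),(174,189),(119,133),(64,77)):
    m=((C[...,2]>lo)&(C[...,2]<hi)&(d>0)&(C[...,1]>100)); m[235:]=0
    m=cv2.morphologyEx(m.astype(np.uint8),cv2.MORPH_OPEN,np.ones((3,3)))
    n,l,st,ce=cv2.connectedComponentsWithStats(m)
    for k in range(1,n):
        if st[k,4]>40:
            X=C[l==k]; r=cv2.minAreaRect(X[:,:2].astype(np.float32)); print((lo,hi),'px',ce[k].round(0),st[k,4],'c',np.round(r[0],1),'wh',np.round(r[1],1),'a %.1f'%r[2],'z',np.median(X[:,2]).round(1), X[:,:2].min(0).round(1),X[:,:2].max(0).round(1))
E
```

```text
(226, 245) px [369.  11.] 519 c [672.  360.2] wh [15.6 14.5] a 82.9 z 236.4 [664.  351.7] [679.  368.8]
(226, 245) px [353. 202.] 638 c [655.5 213.1] wh [30.  14.8] a 81.9 z 236.3 [646.8 198.1] [664.2 228.4]
(226, 245) px [212. 208.] 298 c [532.3 218.6] wh [13.9 14.2] a 86.4 z 236.0 [525.2 211.3] [539.6 225.7]
(174, 189) px [279.  25.] 3464 c [609.9 373.4] wh [ 28.6 139. ] a 84.0 z 181.6 [539.4 352.1] [677.5 391.7]
(174, 189) px [392.  27.] 655 c [705.4 359. ] wh [12.5 43.3] a 83.4 z 181.6 [683.2 350.9] [726.2 366.3]
(174, 189) px [276. 182.] 2329 c [590.6 223.6] wh [ 23.2 133.2] a 83.6 z 181.5 [524.3 205.5] [658.1 241.8]
(119, 133) px [536.  48.] 908 c [876.4 332.8] wh [  4.2 101.3] a 9.2 z 126.1 [868.4 283.2] [886.6 383. ]
(119, 133) px [278.  43.] 1387 c [605.7 365. ] wh [ 10.7 131.8] a 83.7 z 126.6 [539.7 352.8] [670.7 376.7]
(119, 133) px [275. 169.] 837 c [587.9 231. ] wh [  8.7 125.1] a 83.8 z 126.5 [525.6 221. ] [650.4 241.7]
(64, 77) px [488.  63.] 747 c [860.3 325.1] wh [150.3   3.1] a 89.9 z 70.4 [858.7 249.9] [861.9 400.3]
(64, 77) px [278.  53.] 892 c [602.7 364.6] wh [  9.2 126.2] a 83.7 z 71.6 [539.7 353.2] [665.1 375.8]
(64, 77) px [275. 162.] 554 c [588.  231.6] wh [  7.5 125. ] a 83.7 z 71.5 [525.8 222.6] [650.5 241.7]
(64, 77) px [187. 186.] 201 c [463.6 208.9] wh [ 9.6 49. ] a 23.3 z 65.3 [450.8 185.8] [474.2 232.5]
(64, 77) px [400. 218.] 126 c [753.9 136.7] wh [42.9 10.7] a 47.2 z 70.4 [742.8 117.3] [772.4 149.5]
```

```bash
python3 - <<'E'
from h import *
p,d,W,K=load('w20'); C=cloud(d,W,K)
yaw=np.radians(-6.3); R=np.array([[np.cos(yaw),-np.sin(yaw)],[np.sin(yaw),np.cos(yaw)]])
o=np.array([600,297.]); L=(C[...,:2]-o)@R
for z,t in((70,1.5),(125,1.5),(180,1.5)):
    m=(abs(C[...,2]-z-t)<4)&(d>0)&(abs(L[...,0])<40); m[235:]=0
    for s in(-1,1):
        q=L[m&(L[...,1]*s>40)&(L[...,1]*s<100)]
        # inner edge per x-bin
        ed=[ (q[(q[:,0]>a)&(q[:,0]<a+10)][:,1]*s).min() for a in range(-40,40,10)]
        print(z,s,np.round(ed,1))
for u,v in((212,208),):pass
for lo in(226,):
    m=((C[...,2]>lo)&(C[...,2]<245)&(C[...,1]>100)); m[235:]=0
    m=cv2.morphologyEx(m.astype(np.uint8),cv2.MORPH_OPEN,np.ones((3,3))); n,l,st,ce=cv2.connectedComponentsWithStats(m)
    for k in range(1,n):
        if st[k,4]>40:
            q=L[l==k]; print('post',q.min(0).round(1),q.max(0).round(1))
for s in(-1,1):
    m=(abs(C[...,2]-126.5)<4)&(abs(L[...,0])<90)&(L[...,1]*s>60)&(L[...,1]*s<70); m[235:]=0
    q=L[m]; print('rail x',q[:,0].min(),q[:,0].max())
E
```

```text
70 -1 [62.7 62.8 63.1 63.  62.8 62.6 62.7 62.7]
70 1 [62.9 63.1 62.9 63.  63.  63.  62.9 62.9]
125 -1 [62.8 62.7 63.  62.8 62.7 62.7 62.7 62.7]
125 1 [63.1 63.  63.  63.  63.1 63.1 62.9 63. ]
180 -1 [62.6 62.6 62.6 62.6 62.8 62.4 62.5 62.8]
180 1 [63.  63.1 63.  62.6 63.1 62.8 63.  63. ]
post [57.3 62.8] [71.8 78.6]
post [ 56.9 -92.2] [ 71.9 -62.5]
post [-65.8 -92.5] [-51.6 -78.5]
rail x -67.32528539901794 70.92273257684919
rail x -67.70336242101176 76.39069435587106
```

Rack: origin (596.4, 297.5), yaw -6.3°. Rail tops read z = 126.5, 125 after the depth bias of about 1.5. I'll go back over the tray and measure it again before gripping.

```bash
python3 go.py 555 -50 250 -8; python3 -m handwheel '[[[-3,10,-38,0,0,0,0.2],[-6,25,-76,0,0,0,0],[-10,45,-115,0,0.8,0,-0.2],[-13,65,-153,0,1.6,0,-0.3],[-15,80,-195,0,2.6,0,-0.3]]]';  python3 go.py 555 -50 250 -8
```

```text
from [590.7 214.3 336.5] shift [ -10.7   87.1 -266.3] turn [ 0.12  2.65 -0.16] rows>=6.7
clock: 39.53
eef_pos: [556.6, 24.2, 257.9]
eef_rot: [-1.573, 0.003, -0.14]
wrist_force: [1.2, -0.2, 0.2]
finger_gap: 34.6
from [556.6  24.2 257.9] shift [  8.8   8.1 -73.7] turn [ 0.15 -0.04 -0.2 ] rows>=1.8
```

```bash
python3 -m handwheel '[[[4,4,-38,0,0,0,-0.3],[9,8,-74,0,0,-0.2,-0.3],[9,8,-74,0,0,-0.2,-0.3],[9,8,-74,0,0,-0.2,-0.3]]]'; python3 - <<'E'
from h import *
p,d,W,K=shot('wrist','w21'); C=cloud(d,W,K)
from tray import tray_pose
c,y,R=tray_pose('w21',(587.5,-10.6),-8.1)
L=(C[...,:2]-c)@R
for sx in(30,-30):
    for sy in(30,-30):
        m=(abs(L[...,0]-sx)<25)&(abs(L[...,1]-sy)<25)&(C[...,2]>77)&(C[...,2]<95); m[235:]=0; q=C[m]; print('cap',sx,sy,m.sum(),np.median(q[:,2]).round(1),L[m].mean(0).round(1))
m=(p.max(2)<70)&(C[...,2]>55)&(C[...,2]<75)&(abs(L[...,0]+105)<20)&(abs(L[...,1])<40)
print('handle',m.sum(),cv2.minAreaRect(C[m][:,:2].astype(np.float32)),np.median(C[m][:,2]),C[m].mean(0))
E
```

```text
clock: 39.87
eef_pos: [554.2, -53.5, 249.9]
eef_rot: [-1.573, 0.0, -0.145]
wrist_force: [0.4, -0.3, 0.4]
finger_gap: 32.7
tray [587.4 -10.7] yaw -8.4 size [148.4 119.2]
 pocket 30 30 [621.4  14.6]
 pocket 30 -30 [612.7 -44.7]
 pocket -30 30 [562.   23.3]
 pocket -30 -30 [553.3 -36. ]
 handle [483.5   4.6]
cap 30 30 262 83.5 [28.4 29.3]
cap 30 -30 235 83.3 [ 27.6 -30. ]
cap -30 30 252 83.4 [-32.8  28.8]
cap -30 -30 230 83.2 [-32.4 -30.3]
handle 436 ((483.6728515625, 4.719856262207031), (47.83658218383789, 9.717058181762695), 81.47232818603516) 65.15307410230267 [484.3323533    4.16230671  64.23275002]
```

View pics/w21.png

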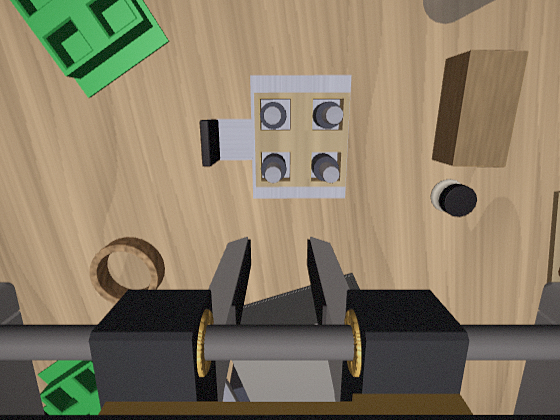

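The handle is at w21 (209,142), measured as (483.7, 4.7) with its top at z≈64. All four cap tops read 83.3 to 83.5, which is seated after the depth bias.

```bash
python3 go.py 483.7 4.7 130 -8.3; python3 -m handwheel '[[[-26,0,15,0,0,0,-0.3],[-52,10,30,0,0,0,-0.3],[-78,40,47,0,0,0,-0.3],[-78,80,47,0,0,0,-0.3],[-78,115,47,0,0,0,-0.3]]]'; python3 go.py 483.7 4.7 31 -8.3
```

```text
from [554.5 -52.  250.2] shift [-78.2 120.   46.4] turn [0.14 0.11 0.01] rows>=3.6
clock: 40.33
eef_pos: [482.9, 6.8, 134.4]
eef_rot: [-1.573, -0.002, -0.14]
wrist_force: [0.5, 0.1, -0.2]
finger_gap: 32.9
from [482.9   6.8 134.4] shift [  0.9 103.4  -1.7] turn [0.13 0.27 0.14] rows>=2.5
```

```bash
python3 -m handwheel '[[[1,20,-2,0,0.2,0,-0.3],[1,40,-2,0,0.2,0,-0.3],[1,40,-2,0,0.2,0,-0.3]]]'; python3 go.py 483.7 4.7 31 -8.3;  python3 -c "
from h import *
p=shot('wrist','w22')[0]"
```

```text
clock: 40.58
eef_pos: [481.7, 5.2, 91.4]
eef_rot: [-1.573, 0.003, -0.142]
wrist_force: [-0.4, -0.1, -0.0]
finger_gap: 32.8
from [481.7   5.2  91.4] shift [ 2.2 60.4 -0.1] turn [ 0.15  0.14 -0.15] rows>=1.4
```

View pics/w22.png

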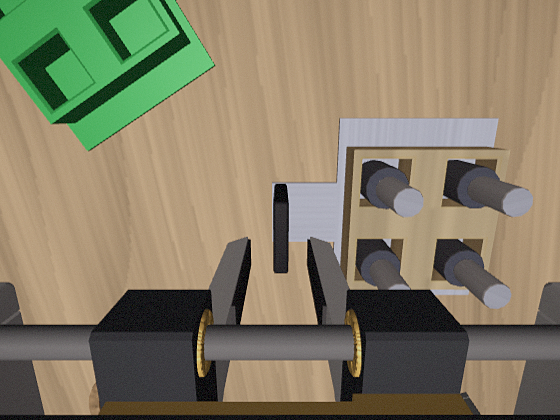

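The handle plate at (281,228) lies between the fingers. Descending, then closing with 55 N.

```bash
python3 -m handwheel '[[[2,20,0,0,0,0,-0.3],[2,40,0,0,0,-0.1,-0.3],[2,55,0,0,0,-0.1,-0.3],[2,60,0,0,0,-0.1,-0.3],[2,60,0,0,0,-0.1,-0.3]]]' 20; python3 go.py 483.7 4.7 31 -8.3; python3 -m handwheel '[[[0,0,0,0,0,0,-0.5],[0,0,0,0,0,0,-0.7],[0,0,0,0,0,0,-0.85],[0,0,0,0,0,0,-0.95],[0,0,0,0,0,0,-0.95]]]' 20;  python3 -m handwheel '[[[0,0,0,0,0,0,-0.95],[0,0,0,0,0,0,-0.95],[0,0,0,0,0,0,-0.95]]]' 58; python3 go.py 483.7 4.7 31 -8.3
```

```text
clock: 41.05
eef_pos: [484.9, 4.8, 34.0]
eef_rot: [-1.573, -0.001, -0.142]
wrist_force: [0.3, -0.4, 0.9]
finger_gap: 33.2
from [484.9   4.8  34. ] shift [-1.1  3.  -0.3] turn [0.14 0.15 0.07] rows>=0.1
clock: 41.47
eef_pos: [485.0, 4.9, 34.8]
eef_rot: [-1.573, -0.002, -0.142]
wrist_force: [-3.3, 0.7, 8.0]
finger_gap: 9.7
clock: 41.72
eef_pos: [484.8, 4.9, 34.8]
eef_rot: [-1.573, -0.001, -0.142]
wrist_force: [-2.2, 0.2, 0.6]
finger_gap: 10.0
from [484.8   4.9  34.8] shift [-1.1  3.8 -0.3] turn [0.14 0.16 0.07] rows>=0.1
```

```bash
python3 -m handwheel '[[[0,-5,0,0,0,0,-0.95],[0,-10,0,0,0,0,-0.95],[0,-15,0,0,0,0,-0.95],[0,-20,0,0,0,0,-0.95],[0,-20,0,0,0,0,-0.95]]]'; python3 - <<'E'
from h import *
p=shot('wrist','w23')[0]; q=shot('scene','s23')[0]; crop(q,'s23c',220,200,340,310,6)
print(read_state()['wrist_force'],read_state()['moment'])
E
```

```text
clock: 42.13
eef_pos: [485.4, 4.9, 56.0]
eef_rot: [-1.573, -0.003, -0.142]
wrist_force: [0.2, 0.1, -3.9]
finger_gap: 9.7
[-0.142874    0.24559405 -4.03820463] [ 0.05614803  0.32513869 -0.03556468]
```

View pics/w23.png

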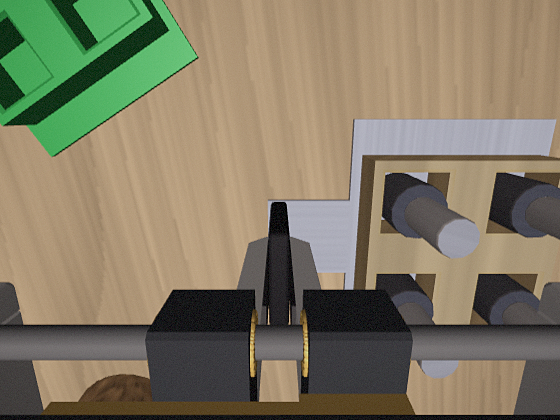

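View pics/s23c.png

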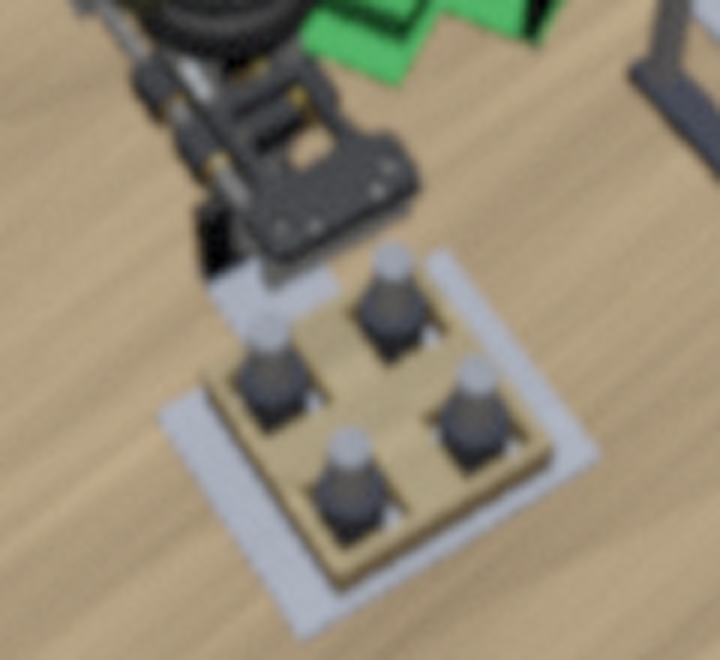

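The tray is lifted level, weighing 4 N, with all four bottles seated. Raising it and backing off gently.

```bash
python3 -m handwheel '[[[-3,-12,0,0,0,0,-0.95],[-10,-28,0,0,0,0,-0.95],[-20,-46,0,0,0,0,-0.95],[-33,-64,0,0,0,0,-0.95],[-46,-80,0,0,0,0,-0.95]]]'; python3 -m handwheel '[[[-13,-14,2,0,0,0,-0.95],[-26,-27,6,0,0,0,-0.95],[-39,-37,12,0,0,0,-0.95],[-52,-43,20,0,0,0,-0.95],[-62,-46,30,0,0,0,-0.95]]]'; python3 go.py 353 324.4 185 -6.3
```

```text
clock: 42.65
eef_pos: [438.6, 11.7, 135.6]
eef_rot: [-1.573, -0.002, -0.142]
wrist_force: [-0.5, -0.3, -2.8]
finger_gap: 9.7
clock: 43.07
eef_pos: [380.7, 50.5, 182.1]
eef_rot: [-1.573, -0.002, -0.143]
wrist_force: [0.4, 0.2, -3.7]
finger_gap: 9.3
from [380.7  50.5 182.1] shift [-66.4  -3.7 267.2] turn [ 0.13 -1.87  0.13] rows>=6.6
```

```bash
python3 -m handwheel '[[[-7,0,22,0,0,0,-0.95],[-13,0,46,0,0,0,-0.95],[-20,-1,70,0,-0.4,0,-0.95],[-26,-1,94,0,-0.8,0,-0.95],[-32,-2,118,0,-1,0,-0.95]]]'; python3 -m handwheel '[[[-7,0,24,0,-0.2,0,-0.95],[-13,0,48,0,-0.4,0,-0.95],[-20,-1,72,0,-0.6,0,-0.95],[-26,-1,96,0,-0.8,0,-0.95],[-30,-1,116,0,-0.8,0,-0.95]]]'; python3 go.py 353 324.4 170 -6.3
```

```text
clock: 43.48
eef_pos: [364.9, 172.6, 183.4]
eef_rot: [-1.574, -0.001, -0.126]
wrist_force: [-5.4, -8.6, -2.9]
finger_gap: 10.6
clock: 43.9
eef_pos: [348.8, 292.3, 183.3]
eef_rot: [-1.576, 0.0, -0.112]
wrist_force: [2.8, 8.2, -1.0]
finger_gap: 10.0
from [348.8 292.3 183.3] shift [ 0.6 13.1 32.5] turn [ 0.28 -0.12 -0.03] rows>=0.8
```

```bash
python3 -m handwheel '[[[0,3,10,0,0,0,-0.95],[0.5,7,22,0.2,0,0,-0.95],[0.5,12,32,0.3,0,0,-0.95],[0.5,13,32,0.3,0,0,-0.95],[0.5,13,32,0.3,0,0,-0.95]]]'; python3 go.py 353 324.4 168 -6.3; python3 - <<'E'
from h import *
p,d,W,K=shot('wrist','w24'); C=cloud(d,W,K)
q,e,V,L=shot('scene','s24'); crop(q,'s24c',250,80,430,260,4)
P=p.astype(int)
yaw=np.radians(-6.3); R=np.array([[np.cos(yaw),-np.sin(yaw)],[np.sin(yaw),np.cos(yaw)]])
for nm,cl in(('w',C),('s',cloud(e,V,L))):
    Lc=(cl[...,:2]-[596.4,297.5])@R
    m=(abs(Lc[...,0]+140)<60)&(abs(abs(Lc[...,1])-66)<6)&(cl[...,2]>120)&(cl[...,2]<150)
    X=np.c_[Lc[m],cl[m][:,2]]; A=np.c_[X[:,:2],np.ones(len(X))]; s=np.linalg.lstsq(A,X[:,2],rcond=None)[0]; print(nm,m.sum(),'slope',s[:2].round(4),'z at centre',s[2]-140*s[0])
E
```

```text
clock: 44.32
eef_pos: [352.8, 323.7, 169.4]
eef_rot: [-1.571, 0.001, -0.112]
wrist_force: [-0.2, 0.0, -4.0]
finger_gap: 9.6
from [352.8 323.7 169.4] shift [0.2 1.4 0.8] turn [ 0.03 -0.11 -0.08] rows>=0.0
w 3999 slope [-0.0025  0.0051] z at centre 139.25151754003915
s 162 slope [-0.0089  0.0002] z at centre 137.17253271305555
```

View pics/w24.png

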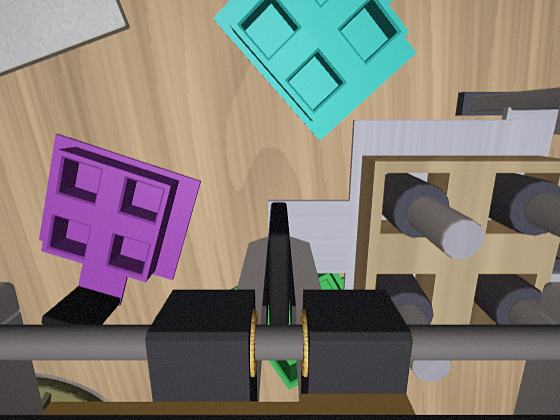

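View pics/s24c.png

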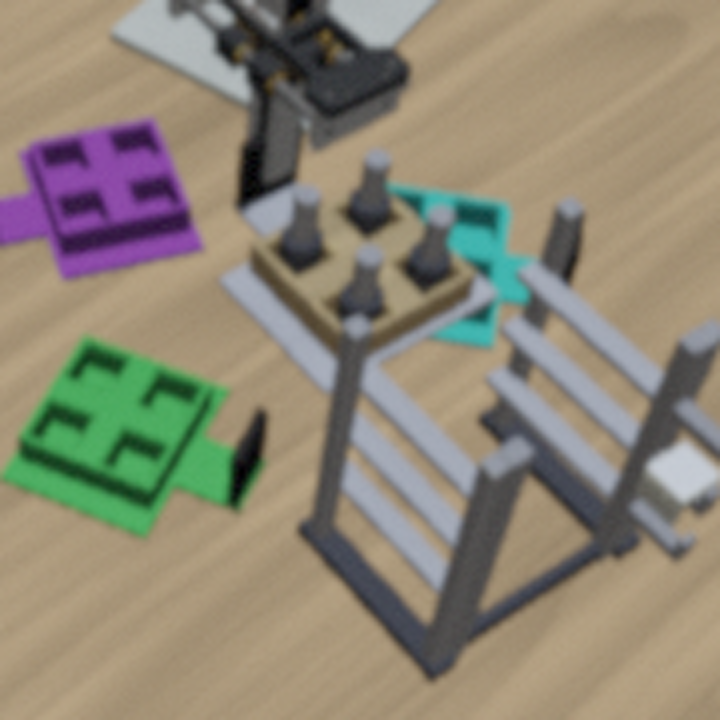

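```bash
python3 - <<'E'
from h import *
p,d,W,K=load('w24'); C=cloud(d,W,K); P=p.astype(int)
yaw=np.radians(-6.3); R=np.array([[np.cos(yaw),-np.sin(yaw)],[np.sin(yaw),np.cos(yaw)]])
Lc=(C[...,:2]-[596.4,297.5])@R
E=[];
for u in range(362,455,4):
    col=[v for v in range(100,150) if abs(C[v,u,2]-139)<6 and P[v,u].max()>120]
    if col:
        v=min(col); X=onz(W,K,u,v-0.5,138); E.append((X[:2]-[596.4,297.5])@R)
E=np.array(E); f=np.polyfit(E[:,0],E[:,1],1); print('slope deg',np.degrees(np.arctan(f[0])),'edge y at centre',np.polyval(f,-140), E[:3].round(1))
F=[]
for v in range(124,150,2):
    row=[u for u in range(330,380) if abs(C[v,u,2]-139)<6 and P[v,u].max()>120]
    X=onz(W,K,min(row)-0.5,v,138); F.append((X[:2]-[596.4,297.5])@R)
print('rear edge x',np.array(F).mean(0).round(1))
E
```

```text
slope deg -0.08577642363352701 edge y at centre 72.93347071394118 [[-194.6   73. ]
 [-192.2   73. ]
 [-189.8   73. ]]
rear edge x [-199.7   63.3]
```

The tray is level, straight to 0.1° and 1.5 to 2 mm to the -y side. I'll correct +1.8, lower to 3 mm over the rails, and go in.

```bash
python3 -m handwheel '[[[0,2,1,0,0,0,-0.95],[5,4,1.8,0,0,0,-0.95],[15,5,1.8,0,0,0,-0.95],[28,5,1.8,0,0,0,-0.95],[42,5,1.8,0,0,0,-0.95]]]'; python3 -m handwheel '[[[0,0,0,0,0,0,-0.95],[0,0,0,0,0,0,-0.95]]]';python3 go.py 492.2 310.5 164 -6.3
```

```text
clock: 44.83
eef_pos: [396.3, 320.2, 165.1]
eef_rot: [-1.571, 0.0, -0.112]
wrist_force: [0.1, 1.0, -4.3]
finger_gap: 9.8
clock: 45.0
eef_pos: [397.3, 319.8, 164.8]
eef_rot: [-1.571, 0.001, -0.114]
wrist_force: [-0.2, 0.2, -4.2]
finger_gap: 9.7
from [397.3 319.8 164.8] shift [95.3  0.8  1.6] turn [ 0.   -0.22 -0.04] rows>=2.3
```

```bash
python3 - <<'E'
from h import *
shot('wrist','w25')
q=shot('scene','s25')[0]; crop(q,'s25c',280,90,440,250,5)
E
python3 -m handwheel '[[[12,0,1,0,-0.1,0,-0.95],[24,0,1,0,-0.2,0,-0.95],[36,0,1.3,0,-0.2,0,-0.95],[48,0,1.3,0,-0.2,0,-0.95],[60,0,1.3,0,-0.2,0,-0.95]]]'; python3 go.py 492.2 310.5 164 -6.3
```

```text
clock: 45.52
eef_pos: [456.8, 314.5, 164.9]
eef_rot: [-1.571, 0.001, -0.109]
wrist_force: [0.1, 1.0, -3.8]
finger_gap: 9.7
from [456.8 314.5 164.9] shift [35.6  0.8 -0.1] turn [ 0.01  0.05 -0.05] rows>=0.9
```

View pics/s25c.png

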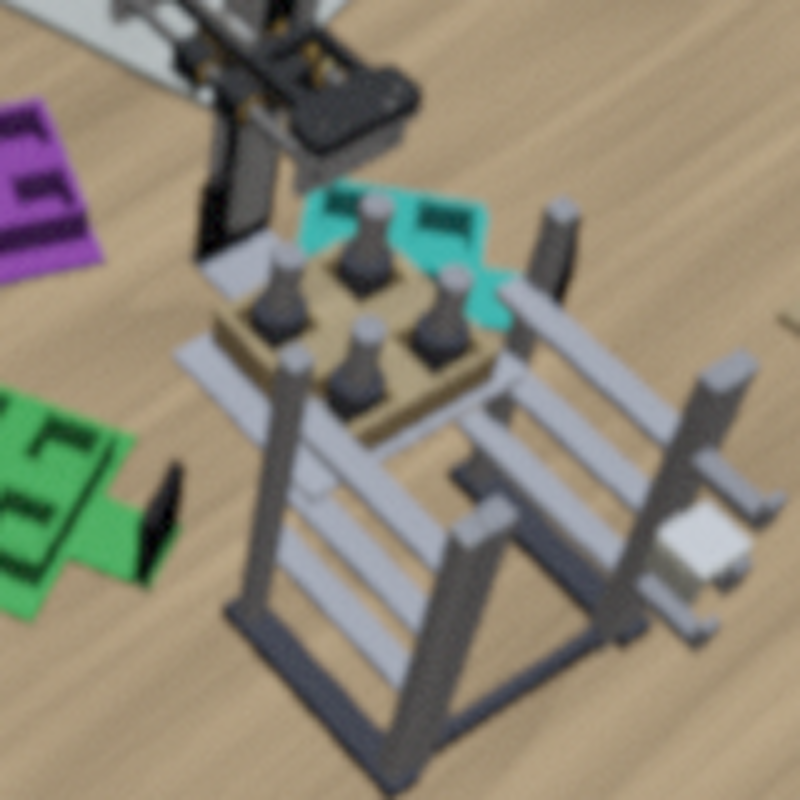

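The tray enters above the middle rails and below the top ones, with no contact force.

```bash
python3 -m handwheel '[[[8,0,0,0,0,0,-0.95],[16,0,0,0,0,0,-0.95],[24,0,0,0,0,0,-0.95],[30,1,0,0,0,0,-0.95],[33,2,0,0,0,0,-0.95]]]'; python3 -m handwheel '[[[0,1,0,0,0,0,-0.95],[0,2,0,0,0,0,-0.95],[0,3,0,0,0,0,-0.95],[0,3,0,0,0,0,-0.95]]]'; python3 go.py 492.2 310.5 160 -6.3
```

```text
clock: 45.93
eef_pos: [490.2, 310.8, 162.7]
eef_rot: [-1.571, 0.001, -0.109]
wrist_force: [0.2, -0.1, -4.9]
finger_gap: 9.4
clock: 46.27
eef_pos: [490.2, 310.9, 160.1]
eef_rot: [-1.571, -0.0, -0.109]
wrist_force: [-0.6, -1.1, -2.0]
finger_gap: 10.1
from [490.2 310.9 160.1] shift [ 2.1  0.1 -0.2] turn [-0.01  0.06  0.  ] rows>=0.1
```

Contact is beginning (load 4.9→2.0). Lowering 1 mm more and pushing gently to the stops.

```bash
python3 -m handwheel '[[[0,1,0,0,0,0,-0.95],[1,1,0,0,0,0,-0.95],[2,1,0,0,0,0,-0.95],[3,1,0,0,0,0,-0.95],[3,1,0,0,0,0,-0.95]]]'; python3 -m handwheel '[[[1,0,0,0,0,0,-0.95],[2,0,0,0,0,0,-0.95],[2,0,0,0,0,0,-0.95]]]'
```

```text
clock: 46.68
eef_pos: [493.2, 311.0, 160.0]
eef_rot: [-1.57, -0.001, -0.109]
wrist_force: [-3.1, 0.1, 4.7]
finger_gap: 9.9
clock: 46.93
eef_pos: [493.4, 311.1, 160.2]
eef_rot: [-1.571, 0.003, -0.108]
wrist_force: [-17.9, -1.3, 6.9]
finger_gap: 9.4
```

The stop is reached (-18 N at TCP x 493.4). Relaxing and releasing.

```bash
python3 -m handwheel '[[[-0.5,-0.7,0,0,0,0,-0.95],[-0.5,-0.7,0,0,0,0,-0.95],[-0.5,-0.7,0,0,0,0,-0.5],[-0.5,-0.7,0,0,0,0,-0.4],[-0.5,-0.7,0,0,0,0,-0.4]]]' 20; python3 -m handwheel '[[[0,0,0,0,0,0,-0.4],[0,-15,0,0,0,0,-0.4],[0,-35,0,0,0,0,-0.4],[0,-60,0,0,0,0,-0.4],[0,-90,0,0,0,0,-0.4]]]'; python3 go.py 470 220 340 -6.3
```

```text
clock: 47.35
eef_pos: [493.3, 311.1, 161.1]
eef_rot: [-1.57, 0.002, -0.108]
wrist_force: [0.7, -0.1, 0.6]
finger_gap: 26.0
clock: 47.77
eef_pos: [493.1, 310.8, 251.2]
eef_rot: [-1.571, 0.003, -0.108]
wrist_force: [-0.3, -0.2, -0.4]
finger_gap: 28.2
from [493.1 310.8 251.2] shift [-13.5 -88.7 -92.8] turn [ 0.02  0.11 -0.19] rows>=3.1
```

```bash
python3 -m handwheel '[[[0,-30,0,0,0,0,-0.4],[0,-60,0,0,0,0,-0.4],[20,-75,-35,0,0,0,-0.4],[30,-85,-70,0,0,0,-0.4],[35,-88,-95,0,0,0,-0.4]]]'; python3 -m handwheel '[[[0,0,0,0,0,0,-0.4],[0,0,0,0,0,0,-0.4]]]'; python3 - <<'E'
from h import *
p,d,W,K=shot('wrist','w26'); C=cloud(d,W,K)
q,e,V,L_=shot('scene','s26'); crop(q,'s26c',300,110,440,250,5); shot('top','t26')
from tray import tray_pose
yaw=np.radians(-6.3); R=np.array([[np.cos(yaw),-np.sin(yaw)],[np.sin(yaw),np.cos(yaw)]])
L=(C[...,:2]-[596.4,297.5])@R
for sx in(30,-30):
    for sy in(30,-30):
        m=(abs(L[...,0]-sx)<25)&(abs(L[...,1]-sy)<25)&(C[...,2]>202)&(C[...,2]<220); m[235:]=0; print('cap',sx,sy,m.sum(),np.median(C[m][:,2]).round(1) if m.sum() else '',L[m].mean(0).round(1))
m=(p.max(2)<70)&(C[...,2]>180)&(C[...,2]<200)&(abs(L[...,0]+105)<20)&(abs(L[...,1])<40)
r=cv2.minAreaRect(L[m].astype(np.float32)); print('handle local',m.sum(),r,np.median(C[m][:,2]))
E
```

```text
clock: 48.18
eef_pos: [518.9, 210.5, 341.2]
eef_rot: [-1.57, 0.0, -0.108]
wrist_force: [-0.1, -0.4, -0.4]
finger_gap: 28.3
clock: 48.35
eef_pos: [519.4, 209.4, 341.9]
eef_rot: [-1.57, -0.001, -0.111]
wrist_force: [-0.8, 0.2, 0.1]
finger_gap: 28.6
cap 30 30 390 208.3 [29.3 31.1]
cap 30 -30 331 208.4 [ 30.8 -27.1]
cap -30 30 369 208.4 [-31.6  31. ]
cap -30 -30 304 208.5 [-29.7 -29. ]
handle local 438 ((-104.18473052978516, 1.3278274536132812), (9.84830379486084, 48.09812545776367), 0.2557641863822937) 190.24863258306695
```

View pics/w26.png

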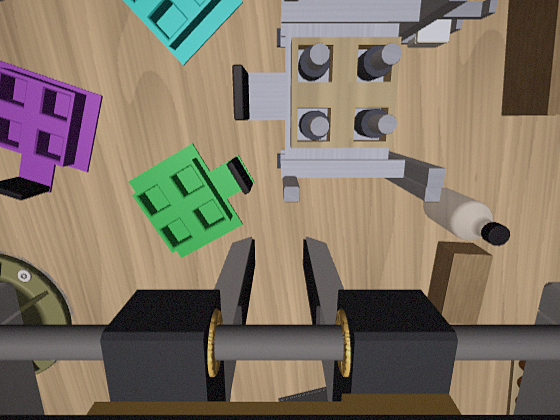

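View pics/s26c.png

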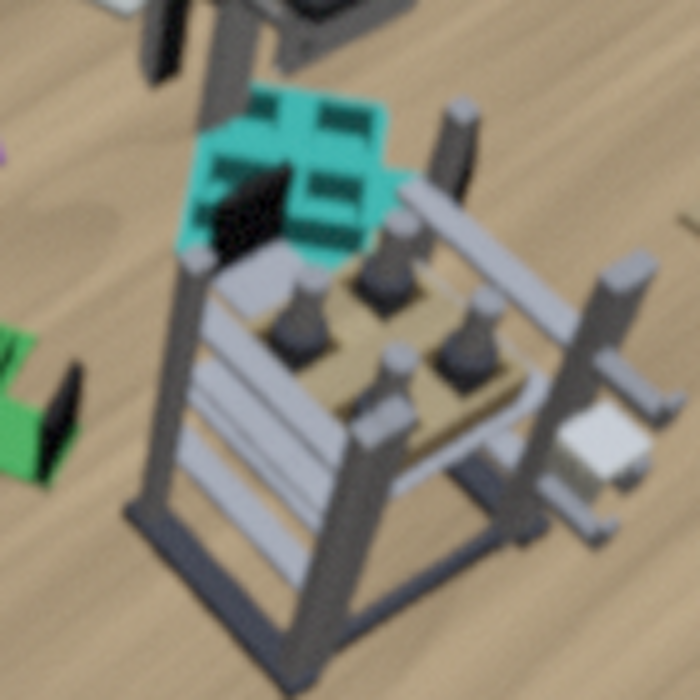

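View pics/t26.png

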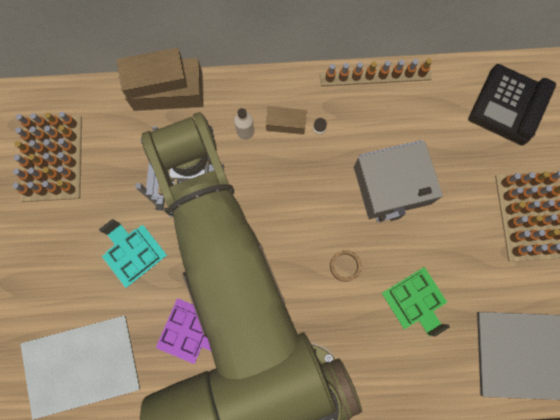

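The tray is home: x +0.8 mm, y +1.3 mm, yaw 0.3° in the rack frame. The caps are all level at 207 (208.4 less bias), the lid is shut, nothing else has moved, and the robot is clear.

```bash
python3 -c "
from cell import order
print(order.sign_off())"
```

```text
the job is handed in; nothing more can be done
None
```

I finished the job and handed it in at about 48 s on the clock; no verdict is reported. I swung the latch clear and opened the lid. All four bottles went from the case into the tray's pockets. I then shut the lid and slid the tray by its handle onto the middle rails (125 mm, marked by the clip) until it met the stops.

**Last checks:**
- **Tray:** 0.8 mm from home in x and 1.3 mm to the side, straight to 0.3°.
- **Bottles:** all four cap tops are level at about 207 mm, which is seated. Their centres read within about 3 mm of the pocket axes.
- **Lid:** measured slope is about 0.02 rad, so it is shut.
- **Other things:** the refill, carton, jar and tape look unmoved, though I judged that by eye in the pictures and did not measure it. The low jar was last seen in the middle of the case, before I shut the lid. The gripper is clear of everything.

**Oddities:**
- **Force jolt:** there was a short reading of about 80 N in all (57 N on its largest axis) while the arm was stretched over the open lid. One joint was close to its range limit (0.238 against 0.23 rad) and nothing was near to touch, so I put it down to the arm hitting its reach.
- **Lid angle:** the lid had come back to about 1.56 rad after I let go at about 1.65, so I measured its grip again before closing it.

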